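# Join the two halves of a hinged specimen mould with its hinge pin

## Robot

A 6-joint arm with a two-finger parallel gripper is mounted at the origin on the work surface. World frame = base frame: x ahead of the robot, y to its left, z up, the work surface at z = 0. Lengths are in m, angles in rad, forces in N, time in s.
With the tool pointing down it reaches from about 0.25 to 0.8 m from the base axis. Payload 8.5 kg.
Tool frame: the origin (TCP) lies midway between the tips of the shut fingers; the grasp point (between the pads) lies 19 mm behind it; y points along the fingers, x is the direction in which the jaws open and shut, and the axes are right-handed (so a half turn about y gives the same grasp; the last joint's range is limited). The gripper opens to 85 mm and grips with 20 to 120 N. Pads are 22 mm wide; open, the fingers measure 114 mm over their backs; the gripper's body (76 mm by 85 mm) begins 54 mm behind the grasp point. The pads swing forward as they close: fully open they stand 13 mm farther back than shut.
Start: joints at [1.34, 0.238, -0.013, 1.319, 0, 1.571], TCP at [0.12, 0.511, 0.196] pointing down, gripper open.
Joint ranges: [-2.66, 2.66], [-1.03, 1.9], [-1.14, 1.46], [-1.82, 2.27], [-1.45, 1.34], [-3.14, 3.14]. Speed limits (rad/s): [2.22, 2.22, 2.79, 3.14, 3.14, 3.14].

## Interface

Orientations are given as a 3x3 rotation matrix whose columns are the frame's x, y, z axes.
In Python, from plant import observe, snapshot, get_calibration, hand_in, trace gives the robot as it stands.
- The arm moves only by the tool servo_tool, never from a script. Its argument "rows" is a list of rows, each a list of 3 entries, a list of its own where there are three numbers: the shift along the tool's x, y, z in m, then the turn, a rotation vector about the tool's x, y, z in rad, then the finger opening in m, from 0 to 0.0854. In form: [[[x, y, z], [wx, wy, wz], fingers], ...]. A call has 1 to 12 rows; each row shifts and turns the commanded pose from where the row before left it, along the tool's axes as they then stand; what a row does not reach is not made up. A row lasts 1/12 s, in which the tool goes at most 41.7 mm and 7.16 degrees, less where a joint would pass 70% of its speed; a pose out of reach is approached as far as the arm can. A call with a gripper value outside its range is refused whole. The fingers move at their own pace and stop on an object; the grip force is fixed at half the most. Time passes only in rows, so rows that do not move let the fingers close. It gives the time, the measured TCP pose, the force and the opening at its end, in the units of the state.
- observe(): the state, without advancing time (a new reading comes with each control period).
- snapshot(name): name is "scene" or "top" or "wrist"; returns the picture (384x512x3 uint8, red, green, blue); there is no depth.
- get_calibration(name): a dict with "camera_matrix" (3x3 intrinsics, pixels), "world_to_cam" (4x4, takes a point from world to camera coordinates); the wrist camera has in their place "mount" (4x4, takes a point from camera to tool coordinates, whose origin is the TCP and whose axes are the tool frame's). Camera axes: x right, y up, looking along -z (the intrinsics and any distortion apply to the point x, -y, -z); pixel columns grow to the right and rows downward; lengths in m; the calibration is good to about 2 mm. A picture is of the moment at which its call begins: read the wrist's pose just before it. get_calibration takes no time and is no camera call.
- hand_in(): hands the job in, once; it reports no verdict.
Trained networks look in the newest picture that a camera, given by its name, has taken for a name from the list of things; names that differ only in an ending like _2 or _b are one class to them, and where a whole thing is asked for, a point or a joint stands for the part that bears it (a point fixed in the world has none). Each returns a list of dicts, best first, with "confidence" (0 to 1); they miss things now and then, are a little off and sometimes report something else, mostly with a low value. They report only what shows in the picture. A call takes as long as a camera call.
- trace(name, camera): "region" (384x512 bool, what is visible of it) and "at" ([row, column] in pixels, amid what is visible of it).
The state is a dict: "clock": time; "joint_positions": joint angles; "qvel": joint speeds; "effort": joint torques, N m; "ee_pos": TCP position; "tool_rot": TCP orientation; "ft_force": force on the tool from outside, world axes, zero at the start; "torque": the same for the moment, N m; "opening": finger opening in m.
Only numpy, scipy, OpenCV 4.12 (cv2) and the standard library are available. Lean on these libraries where they do the work, as an engineer would, in place of code of your own. Each camera call takes 0.05 s, during which the arm holds its last target.

## Task

The aluminium mould for tissue blocks has been cleaned and must be hinged together again: set the loose half into the leaning cradle against the half that is fixed there, right down on the cradle floor so that its knuckle lies in line above the other, and let go of it. Then take the pin that reaches through both knuckles, the longest of the three in the rack, and push it down through both until its collar rests on the upper knuckle, against the stiff rubber bung below. Leave the two shorter pins in the rack and do not shift the labware standing about.

Things in the scene. Friction and masses are not known exactly. Their poses are not given: they have to be found in the camera images.
- cradle: black plastic cradle fixed to the bench; base plate 120 x 130 x 10 mm (x -60..60, y -95..35 about the origin), above it a leaning floor plate with fences. Origin: on the bench; axes upright. The hinge axis starts 62 mm above the origin and leans 35 degrees (0.61 rad) from vertical towards the cradle's own -x, the robot's side.
- half_fixed: aluminium mould half, fixed in the cradle. Origin: on the hinge axis, in the leaning floor's plane. z: up the hinge axis (35 degrees from vertical), x: uphill, square to the halves' faces. Block x 0.9..20, y -71..-14, z 0..40 mm, face bevelled from x 0.9 at z 33 to x 6 at z 40. Knuckle: tube on the z axis, 22 mm outside, 10 mm bore, z 0..18.
- half_loose: aluminium mould half, loose, 160 g, upright on the bench. Origin: on its bore's axis, in the plane of its underside; z up the bore. When home its frame coincides with half_fixed's. Block x -18..0, y -71..-14, z 0..40 mm. Knuckle: tube on the z axis, 22 mm outside, 10 mm bore, z 20..38 (when home, 2 mm above the fixed one). Grip tab: see point tab.
- hinge_top (a point): on the hinge axis at z = 38 mm of half_fixed: where the upper knuckle's top face is when the loose half is home, and where the pin's collar ends
- nest (a point): centre of the loose half's place on the cradle floor, at x -9, y -42.5, z 0 mm of half_fixed. Its fences have flared tops: downhill side (inner face x -18.3, straight to z 30, flared to z 37), -y end (y -72.2, to z 26), a small post at the +y end (y -12.8, x -22..-12.5, to z 18.5). Play of the loose half: 1.2 mm either way along y; along x 0.3 mm downhill, where its weight leans it, and 0.9 mm uphill.
- tab (a point): centre of the loose half's flat grip tab, at x -9, y -42, z 62 mm of half_loose; the tab is 12 mm thick along x, 28 wide along y, and rises from the block's top at z 40 to z 84 mm
- rack: black plastic rack block, fixed to the bench, 50 (x) by 150 (y) by 34 mm high, with three holes 9.2 mm wide and 28 mm deep at x 0, y -48, 0 and 48 mm, one pin in each, in any order. Origin: centre of its underside.
- pin_long: the hinge pin, steel, 45 g, standing upright in the rack, the tallest there. Origin: centre of its tip; z up along the pin. Shaft 8 mm thick and 62 mm long, tapered over its last 7 mm to 5 mm; collar 18 mm across at z 62..66 mm; round grip 12 mm thick at z 66..104 mm.
- pin_collar (a point): centre of the underside of the long pin's collar, 62 mm above its tip
- pin_mid: shorter pin, of the same form with a 44 mm shaft (collar z 44..48, grip to z 86 mm); too short, leave it in the rack
- pin_short: shortest pin, of the same form with a 36 mm shaft (collar z 36..40, grip to z 78 mm); too short, leave it in the rack
- bung (a joint): black rubber bung in the tube below the lower knuckle, 9 mm thick, which slides down along the hinge axis (0 to 0.014 m) and stays where it is pushed; its top starts 12 mm below the cradle's floor plane, so the long pin's tip meets it when the collar is still 12 mm from home, and it takes a push of about 6 N
- dish: clear flat round dish, 90 mm across, 14 high, bystander, origin at the centre of its underside
- vial: amber glass vial with white cap, 26 mm across, 50 high, bystander, origin at the centre of its underside
- jar: clear glass jar with cap, 56 mm across, 75 high, bystander, origin at the centre of its underside
- beaker: glass beaker, 68 mm across, 85 high, bystander, origin at the centre of its underside
- slide_case: blue closed slide case, 85 x 100 x 33 mm, bystander, origin at the centre of its underside
- wash_bottle: white bottle with a cap, 52 mm across, 170 high, bystander, origin at the centre of its underside
- pot: small clear pot with white cap, 32 mm across, 36 high, bystander, origin at the centre of its underside
- tip_box: red box, 80 x 120 x 55 mm, bystander, origin at the centre of its underside

How it is judged:
By the outcome, as a careful person would: the job done as asked, in the order asked, and still so for the second after the job is handed in, with the robot touching nothing.
It also fails if it takes over 72 s, if anything falls off the work surface, if the arm or the gripper's body presses on something with over 40 N, if the wrist force passes 120 N, or if a joint passes its speed limit or range.

## Working session

There is one attempt and no reset: what is moved stays moved. The work goes in short steps, Python scripts to look and compute and a tool call to move; the robot and the scene stay as the last step left them, time stands still between calls to the robot, and variables do not carry over. Pictures are saved under pics/ and viewed, and the job is handed in when it is done.

Besides the shell and the picture viewer there is one more tool, called as name(argument=value, ...), one argument or row to a line, values as JSON. servo_tool: Moves the arm, as the interface text tells. Its arguments: {"type":"object","properties":{"rows":{"type":"array","items":{"type":"array"}}},"required":["rows"]}

```bash
ls; mkdir -p pics; python3 - <<'E'
from plant import *
import cv2,numpy as np
np.set_printoptions(precision=4,suppress=True)
o=observe();print(o)
for n in("scene","top","wrist"):
    cv2.imwrite(f"pics/{n}0.png",cv2.resize(snapshot(n)[:,:,::-1],(800,600),interpolation=cv2.INTER_CUBIC)); print(n,get_calibration(n))
E
```

```text
pics
{'clock': 0.0, 'joint_positions': array([ 1.34  ,  0.2388, -0.0143,  1.3192,  0.    ,  1.5708]), 'qvel': array([-0.0001, -0.0004, -0.0011,  0.0006,  0.0009,  0.0003]), 'effort': array([  0.0005, -53.8781,  34.6439,   0.0186,   0.0002,  -0.    ]), 'ee_pos': array([0.12  , 0.5106, 0.1953]), 'tool_rot': array([[ 0.2287, -0.0004, -0.9735],
       [ 0.9735, -0.0014,  0.2287],
       [-0.0015, -1.    ,  0.    ]]), 'ft_force': array([-0.4945, -0.4111, -0.5797]), 'torque': array([-0.023 ,  0.0169,  0.0157]), 'opening': 0.08553872938237753}
scene {'camera_matrix': array([[472.8361,   0.    , 256.6107],
       [  0.    , 472.8361, 180.8647],
       [  0.    ,   0.    ,   1.    ]]), 'world_to_cam': array([[-0.5553,  0.8315,  0.0143,  0.2978],
       [-0.5133, -0.3562,  0.7808,  0.2298],
       [ 0.6543,  0.4262,  0.6246, -1.5786],
       [ 0.    ,  0.    ,  0.    ,  1.    ]])}
top {'camera_matrix': array([[373.9281,   0.    , 254.8291],
       [  0.    , 373.9281, 189.6946],
       [  0.    ,   0.    ,   1.    ]]), 'world_to_cam': array([[ 0.0223, -0.9997,  0.0046, -0.0259],
       [ 0.995 ,  0.0226,  0.0974, -0.5823],
       [-0.0975,  0.0024,  0.9952, -0.9069],
       [ 0.    ,  0.    ,  0.    ,  1.    ]])}
wrist {'camera_matrix': array([[293.8933,   0.    , 250.276 ],
       [  0.    , 293.8933, 191.9457],
       [  0.    ,   0.    ,   1.    ]]), 'mount': array([[ 1.    , -0.0003,  0.001 ,  0.    ],
       [ 0.0011,  0.2857, -0.9583, -0.1778],
       [-0.    ,  0.9583,  0.2857,  0.0735],
       [ 0.    ,  0.    ,  0.    ,  1.    ]])}
```

View pics/scene0.png

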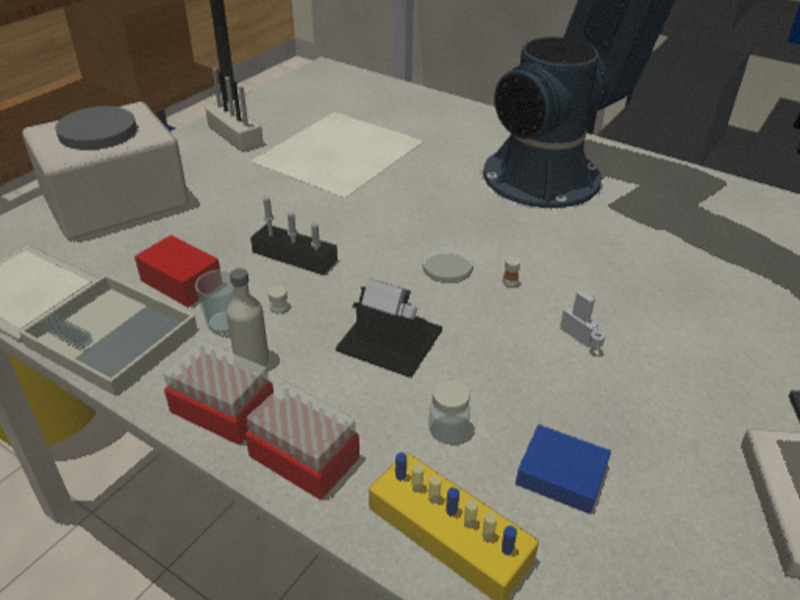

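View pics/top0.png

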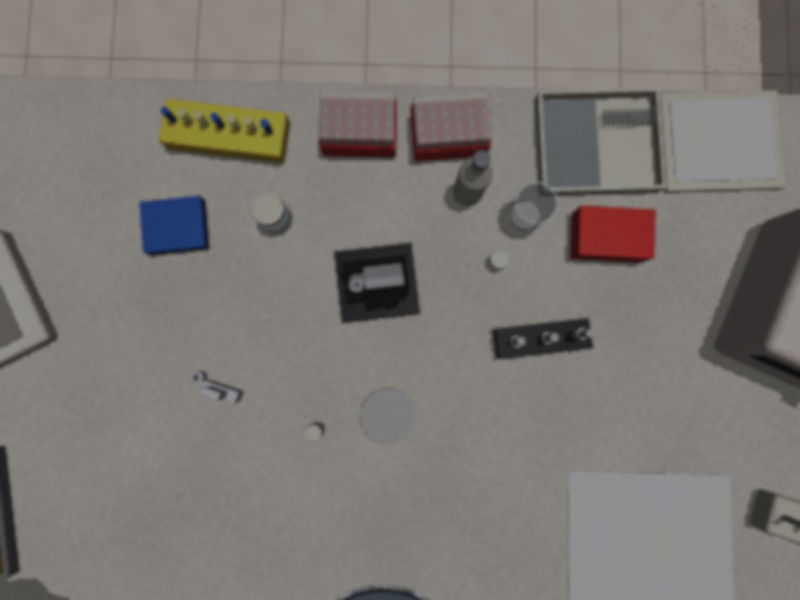

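View pics/wrist0.png

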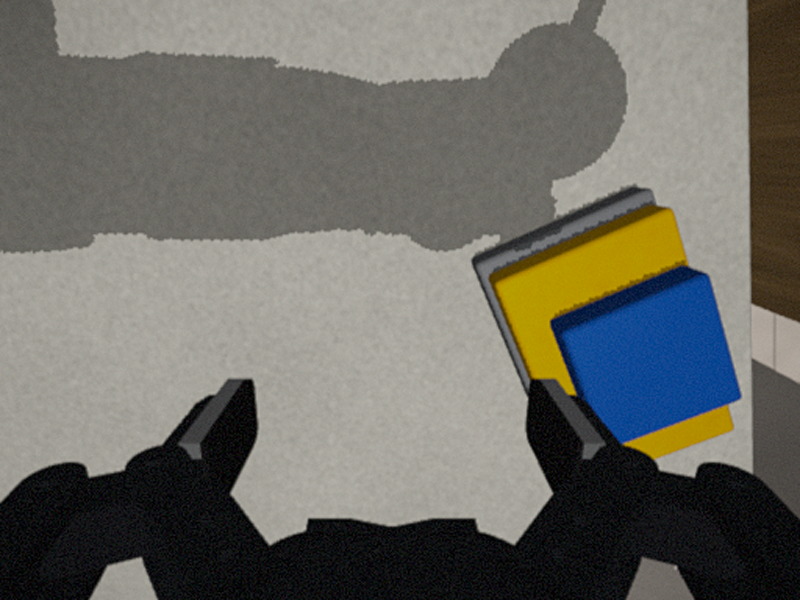

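```bash
cat > h.py <<'E'
from plant import *
import cv2,numpy as np
from scipy.optimize import least_squares
np.set_printoptions(precision=4,suppress=True,linewidth=160)
def cam(name,o=None):
    c=get_calibration(name)
    if name=="wrist":
        o=o or observe()
        T=np.eye(4);T[:3,:3]=o["tool_rot"];T[:3,3]=o["ee_pos"]
        W=np.linalg.inv(T@c["mount"])
    else: W=c["world_to_cam"]
    return c["camera_matrix"],W
def proj(K,W,P):
    P=np.atleast_2d(P);q=P@W[:3,:3].T+W[:3,3]
    v=q*np.array([1,-1,-1]);v=v@K.T
    return v[:,:2]/v[:,2:]
def ray(K,W,uv):
    d=np.linalg.inv(K)@np.array([uv[0],uv[1],1.])
    d=d*np.array([1,-1,-1]);R=W[:3,:3];C=-R.T@W[:3,3]
    d=R.T@d;return C,d/np.linalg.norm(d)
def onz(K,W,uv,z):
    C,d=ray(K,W,uv);return C+d*(z-C[2])/d[2]
def tri(obs):
    A=np.zeros((3,3));b=np.zeros(3)
    for K,W,uv in obs:
        C,d=ray(K,W,uv);M=np.eye(3)-np.outer(d,d);A+=M;b+=M@C
    p=np.linalg.solve(A,b)
    return p,[np.linalg.norm(proj(K,W,p)[0]-uv) for K,W,uv in obs]
E
python3 - <<'E'
from h import *
snapshot("scene");snapshot("top")
hts=dict(half_loose=.03,half_fixed=.07,cradle=.01,rack=.03,pin_long=.09,pin_mid=.07,pin_short=.06,dish=.014,vial=.03,jar=.04,beaker=.04,slide_case=.02,wash_bottle=.09,pot=.02,tip_box=.05)
for n,z in hts.items():
    ob=[];
    for c in("scene","top"):
        r=trace(n,c);K,W=cam(c)
        if not r: print(n,c,"none");continue
        at=r[0]["at"];uv=np.array([at[1],at[0]],float);ob.append((K,W,uv))
        print(n,c,[round(q["confidence"],2) for q in r],at,"onz",onz(K,W,uv,z))
    if len(ob)==2: print("   tri",tri(ob))
E
```

```text
half_loose scene [0.66] [206.0, 373.4] onz [0.4254 0.2717 0.03  ]
half_loose top [0.85] [249.3, 139.6] onz [0.4291 0.2668 0.03  ]
   tri (array([0.4277, 0.2695, 0.03  ]), [np.float64(1.2132976935485442), np.float64(1.254457243077659)])
half_fixed scene [0.65] [190.5, 244.3] onz [0.597  0.0036 0.07  ]
half_fixed top [0.79, 0.24] [177.8, 239.7] onz [0.6065 0.0242 0.07  ]
   tri (array([0.608 , 0.0186, 0.0843]), [np.float64(2.5500631420715703), np.float64(2.560281481532674)])
cradle scene [0.86] [212.2, 248.9] onz [0.6004 0.0197 0.01  ]
cradle top [0.92] [182.5, 239.4] onz [0.6021 0.027  0.01  ]
   tri (array([0.603 , 0.0246, 0.0144]), [np.float64(1.0619908501732742), np.float64(1.028358930072317)])
rack scene [0.61] [161.1, 190.7] onz [ 0.5381 -0.2172  0.03  ]
rack top [0.84] [215.2, 343.1] onz [ 0.5239 -0.2334  0.03  ]
   tri (array([ 0.523 , -0.2349,  0.0141]), [np.float64(0.964947679682529), np.float64(1.0756425289146552)])
pin_long scene [0.51] [136.0, 173.5] onz [ 0.5364 -0.2737  0.09  ]
pin_long top [0.48] [218.0, 330.5] onz [ 0.5147 -0.1897  0.09  ]
   tri (array([ 0.5383, -0.21
[... 1777 characters left out ...]
] [203.4, 155.3] onz [ 0.7689 -0.1223  0.09  ]
wash_bottle top [0.9] [113.2, 303.4] onz [ 0.7626 -0.1244  0.09  ]
   tri (array([ 0.7647, -0.1258,  0.085 ]), [np.float64(0.3984439841433127), np.float64(0.3807736272220678)])
pot scene [0.71, 0.18] [190.9, 179.6] onz [ 0.6439 -0.1666  0.02  ]
pot top [0.49] [164.2, 317.2] onz [ 0.6523 -0.1699  0.02  ]
   tri (array([ 0.6494, -0.166 ,  0.0249]), [np.float64(1.434807713804615), np.float64(1.4552143269006803)])
tip_box scene [0.65] [169.8, 114.7] onz [ 0.7006 -0.3358  0.05  ]
tip_box top [0.56] [148.7, 390.5] onz [ 0.6902 -0.3461  0.05  ]
   tri (array([ 0.6919, -0.3492,  0.0391]), [np.float64(0.39276930728985904), np.float64(0.422978710342325)])
```

servo_tool(
  rows=[
    [[-0.007,0.001,-0.015],[0,0,0],0.085],
    [[-0.014,0.002,-0.029],[0,0,0],0.085],
    [[-0.017,0.002,-0.035],[0,0,0],0.085],
    [[-0.017,0.003,-0.035],[0,0,0],0.085],
    [[-0.017,0.003,-0.035],[0,0,0],0.085],
    [[-0.017,0.003,-0.035],[0,0,0],0.085],
    [[-0.017,0.003,-0.035],[0,0,0],0.085],
    [[-0.017,0.003,-0.035],[0,0,0],0.085],
    [[-0.017,0.003,-0.035],[0,0,0],0.085],
    [[-0.016,0.002,-0.034],[0,0,0],0.085],
    [[-0.01,0.001,-0.02],[0,0,0],0.085],
    [[-0.004,0,-0.01],[0,0,0],0.085],
  ],
)

```text
clock: 2.75
ee_pos: [0.4268, 0.2627, 0.1696]
tool_rot: [[0.232, 0.0, -0.973], [0.973, -0.001, 0.232], [-0.001, -1.0, -0.0]]
ft_force: [-0.7, 0.1, -0.2]
opening: 0.085
```

servo_tool(
  rows=[
    [[0,0,0],[0,0.12,0],0.085],
    [[0,0,0],[0,0.12,0],0.085],
    [[0,0,0],[0,0.12,0],0.085],
    [[0,0,0],[0,0.12,0],0.085],
    [[0,0,0],[0,0.12,0],0.085],
    [[0,0,0],[0,0.12,0],0.085],
    [[0,0,0],[0,0.12,0],0.085],
    [[0,0,0],[0,0.12,0],0.085],
    [[0,0,0],[0,0.12,0],0.085],
    [[0,0,0],[0,0.12,0],0.085],
    [[0,0,0],[0,0.12,0],0.085],
    [[0,0,0],[0,0.12,0],0.085],
  ],
)

```text
clock: 3.75
ee_pos: [0.4244, 0.2654, 0.17]
tool_rot: [[0.994, -0.0, 0.105], [-0.105, 0.0, 0.994], [-0.0, -1.0, 0.0]]
ft_force: [0.0, -1.0, -0.6]
opening: 0.0851
```

servo_tool(
  rows=[
    [[0,0,0],[0,0.12,0],0.085],
    [[0,0,0],[0,0.12,0],0.085],
    [[0,0,0],[0,0.06,0],0.085],
    [[0,0,0],[0,0,0],0.085],
  ],
)

```text
clock: 4.08
ee_pos: [0.4244, 0.2653, 0.17]
tool_rot: [[0.92, -0.0, 0.391], [-0.391, 0.0, 0.92], [-0.0, -1.0, -0.0]]
ft_force: [-0.0, -0.3, 0.7]
opening: 0.085
```

```bash
cat >> h.py <<'E'
def save(name,tag):
    o=observe();im=snapshot(name)
    import pickle;pickle.dump((o,im),open(f"pics/{tag}.pkl","wb"))
    cv2.imwrite(f"pics/{tag}.png",cv2.resize(im[:,:,::-1],(800,600),interpolation=cv2.INTER_CUBIC))
    return o,im
E
python3 - <<'E'
from h import *
o,im=save("wrist","w1");print(o)
E
```

```text
{'clock': 4.0833, 'joint_positions': array([ 0.5585,  0.2068, -0.1222,  1.2419,  0.0001,  2.5314]), 'qvel': array([-0.0019, -0.0003, -0.0022, -0.0022, -0.001 , -0.1306]), 'effort': array([ -0.1042, -50.7227,  34.0514,  -0.0023,  -0.0065,   1.3429]), 'ee_pos': array([0.4244, 0.2653, 0.17  ]), 'tool_rot': array([[ 0.9202, -0.0001,  0.3914],
       [-0.3914,  0.    ,  0.9202],
       [-0.0002, -1.    , -0.    ]]), 'ft_force': array([-0.0289, -0.2799,  0.6822]), 'torque': array([-0.018 ,  0.0396,  0.0371]), 'opening': 0.08504839083579703}
```

View pics/w1.png

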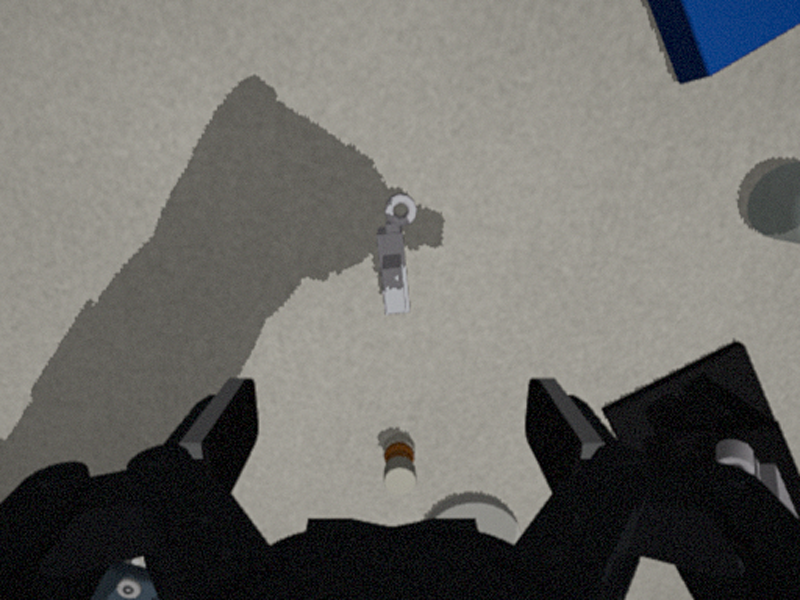

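```bash
python3 - <<'E'
from h import *
import pickle
o,im=pickle.load(open("pics/w1.pkl","rb"))
K,W=cam("wrist",o)
s=1.5625
for n,uv,z in(("knuck",(400,208),.038),("tabtop",(392,262),.084),("blockend",(396,313),.04)):
    print(n,onz(K,W,np.array(uv)/s,z))
print(-W[:3,:3].T@W[:3,3])
c=im[90:220,200:310][:,:,::-1];cv2.imwrite("pics/w1c.png",cv2.resize(c,None,fx=4.6,fy=4.6,interpolation=cv2.INTER_CUBIC))
E
```

```text
knuck [0.4462 0.3034 0.038 ]
tabtop [0.4308 0.2808 0.084 ]
blockend [0.4155 0.2373 0.04  ]
[0.4524 0.3325 0.3477]
```

View pics/w1c.png

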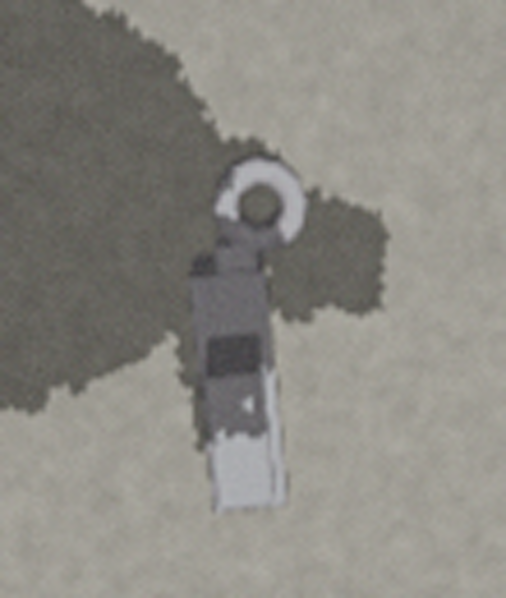

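```bash
cat >> h.py <<'E'
from scipy.optimize import minimize
def box(x0,x1,y0,y1,z0,z1): return np.array([[x,y,z] for x in(x0,x1) for y in(y0,y1) for z in(z0,z1)])/1000.
def cyl(r,z0,z1,x=0,y=0,n=32):
    a=np.linspace(0,2*np.pi,n,endpoint=False)
    return np.array([[x+r*np.cos(t),y+r*np.sin(t),z] for z in(z0,z1) for t in a])/1000.
LOOSE=[box(-18,0,-71,-14,0,40),cyl(11,20,38),box(-15,-3,-56,-28,40,84),box(-9,-3,-14,-5,20,38)]
FIXED=[box(.9,20,-71,-14,0,33),np.vstack([box(.9,20,-71,-14,0,33),box(6,20,-71,-14,39,40)]),cyl(11,0,18)]
def Rz(a): c,s=np.cos(a),np.sin(a);return np.array([[c,-s,0],[s,c,0],[0,0,1]])
def Ry(a): c,s=np.cos(a),np.sin(a);return np.array([[c,0,s],[0,1,0],[-s,0,c]])
def render(K,W,parts,R,t,up=4):
    m=np.zeros((384*up,512*up),np.uint8)
    for P in parts:
        uv=proj(K,W,P@R.T+t)
        h=cv2.convexHull(((uv+.5)*up*16).astype(np.int32)).reshape(-1,2)
        cv2.fillConvexPoly(m,h,1,shift=4)
    return cv2.resize(m.astype(np.float32),(512,384),interpolation=cv2.INTER_AREA)
def outline(im,K,W,parts,R,t,box_,f):
    r0,r1,c0,c1=box_
    c=cv2.resize(im[r0:r1,c0:c1][:,:,::-1],None,fx=f,fy=f,interpolation=cv2.INTER_CUBIC)
    for P in parts:
        uv=proj(K,W,P@R.T+t);h=cv2.convexHull(uv.astype(np.float32)).reshape(-1,2)
        h=((h+.5-np.array([c0,r0]))*f).astype(np.int32);cv2.polylines(c,[h],True,(0,0,255),1)
    return c
E
cat > fitl.py <<'E'
from h import *
import pickle,sys
views=[pickle.load(open(f"pics/{t}.pkl","rb")) for t in sys.argv[1:]]
cams=[(*cam("wrist",v[0]),v[2]) for v in views]
def cost(p):
    s=0
    for K,W,M in cams:
        m=render(K,W,LOOSE,Rz(p[2]),np.array([p[0],p[1],0]),2)
        s+=np.sum((m-M)**2)/M.sum()
    return s
p=np.array([.446,.303,-.4]);
for it in range(2):
    r=minimize(cost,p,method="Nelder-Mead",options=dict(initial_simplex=p+np.array([[0,0,0],[.006,0,0],[0,.006,0],[0,0,.1]])/(1+2*it),xatol=1e-5,fatol=1e-5));p=r.x
print(p,r.fun/len(cams))
R=Rz(p[2]);print("tab",R@[-.009,-.042,.062]+[p[0],p[1],0],"yawdeg",np.degrees(p[2]))
for i,(v,(K,W,M)) in enumerate(zip(views,cams)):
    ys,xs=np.where(M);b=(max(ys.min()-10,0),min(ys.max()+10,384),max(xs.min()-20,0),min(xs.max()+20,512));f=min(750/(b[3]-b[2]),580/(b[1]-b[0]))
    cv2.imwrite(f"pics/fit_{sys.argv[1+i]}.png",outline(v[1],K,W,LOOSE,R,np.array([p[0],p[1],0]),b,f))
E
cat > tr.py <<'E'
from h import *
import pickle,sys
# take a wrist view with trace: tag, thing
o,im=save("wrist",sys.argv[1]);r=trace(sys.argv[2],"wrist")
print([ (q["confidence"],q["at"]) for q in r])
pickle.dump((o,im,r[0]["region"].astype(np.float32)),open(f"pics/{sys.argv[1]}.pkl","wb"))
E
python3 tr.py w2 half_loose; python3 fitl.py w2
```

```text
[(0.58, [163.0, 249.9])]
[ 0.446   0.3032 -0.3029] 0.16093073785305023
tab [0.4249 0.2658 0.062 ] yawdeg -17.356286398548324
```

View pics/fit_w2.png

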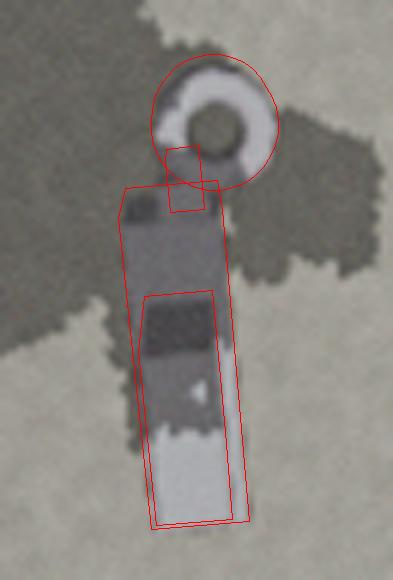

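servo_tool(
  rows=[
    [[0,0.015,0],[0,-0.05,0],0.085],
    [[0,0.02,0],[0,-0.04,0],0.085],
    [[0,0.015,0],[0,0,0],0.085],
    [[0,0,0],[0,0,0],0.085],
    [[0,0,0],[0,0,0],0.085],
  ],
)

```text
clock: 4.65
ee_pos: [0.4243, 0.2646, 0.1197]
tool_rot: [[0.953, -0.001, 0.304], [-0.304, -0.001, 0.953], [-0.001, -1.0, -0.001]]
ft_force: [0.2, 0.3, 0.1]
opening: 0.0847
```

```bash
python3 tr.py w3 half_loose; python3 fitl.py w3;python3 fitl.py w2 w3
```

```text
[(0.75, [173.7, 254.0]), (0.51, [315.3, 241.6])]
[ 0.4459  0.303  -0.2954] 0.10604299604892731
tab [0.425  0.2654 0.062 ] yawdeg -16.924035494627585
[ 0.4459  0.303  -0.2966] 0.13350754976272583
tab [0.425  0.2655 0.062 ] yawdeg -16.996429407135672
```

View pics/fit_w3.png

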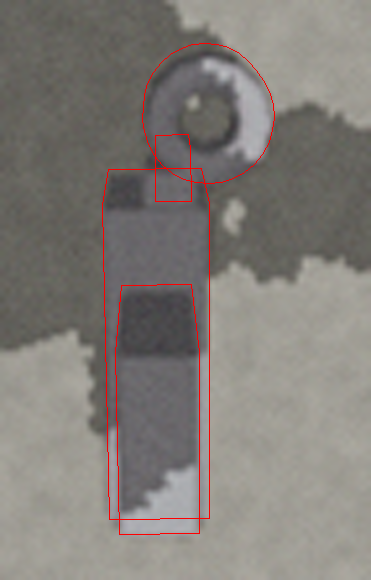

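servo_tool(
  rows=[
    [[0,-0.015,0],[0,-0.1,0],0.085],
    [[0,-0.025,0],[0,-0.11,0],0.085],
    [[0,-0.025,0],[0,-0.11,0],0.085],
    [[0,-0.015,0],[0,-0.1,0],0.085],
    [[0.008,0,-0.034],[0,0,0],0.085],
    [[0.008,0,-0.034],[0,0,0],0.085],
    [[0.008,0,-0.034],[0,0,0],0.085],
    [[0.008,0,-0.034],[0,0,0],0.085],
    [[0.008,0,-0.034],[0,0,0],0.085],
    [[0.008,0,-0.034],[0,0,0],0.085],
    [[0.008,0,-0.034],[0,0,0],0.085],
    [[0.008,0,-0.032],[0,0,0],0.085],
  ],
)

```text
clock: 5.75
ee_pos: [0.519, 0.0016, 0.2014]
tool_rot: [[0.994, 0.002, -0.11], [0.11, -0.0, 0.994], [0.002, -1.0, -0.0]]
ft_force: [0.7, 0.5, -0.1]
opening: 0.085
```

servo_tool(
  rows=[
    [[0,0,0],[0,0,-0.1],0.085],
    [[0,0,0],[0,0,-0.11],0.085],
    [[0,0,0],[0,0,-0.11],0.085],
    [[0,0,0],[0,0,-0.11],0.085],
    [[0,0,0],[0,0,-0.1],0.085],
    [[0,0,0],[0,0,-0.08],0.085],
    [[0,0,0],[0,0,0],0.085],
    [[0,0,0],[0,0,0],0.085],
  ],
)

```text
clock: 6.42
ee_pos: [0.5173, 0.0032, 0.2008]
tool_rot: [[0.815, 0.569, -0.109], [0.09, 0.062, 0.994], [0.572, -0.82, -0.0]]
ft_force: [0.7, 0.2, 1.1]
opening: 0.0852
```

```bash
python3 tr.py w4 half_fixed; python3 - <<'E'
from h import *
o=observe();print(o["joint_positions"],o["ee_pos"])
r=trace("cradle","wrist");print([(q["confidence"],q["at"]) for q in r])
E
```

```text
[(0.86, [162.6, 255.1])]
[-0.0554 -0.2069 -0.6808  0.4919  0.0941  1.4345] [0.5202 0.0033 0.2024]
[(0.74, [150.3, 227.0]), (0.41, [25.2, 314.7])]
```

View pics/w4.png

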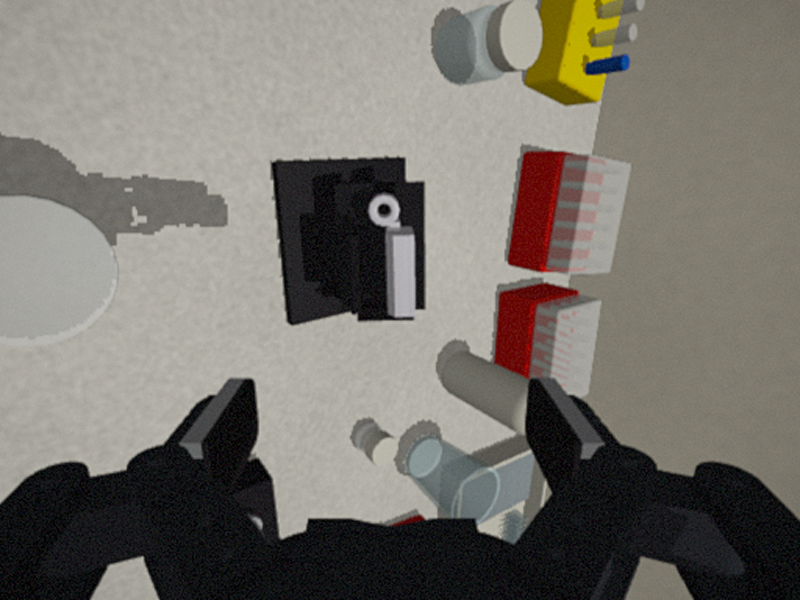

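```bash
cat > fitf.py <<'E'
from h import *
import pickle,sys
views=[pickle.load(open(f"pics/{t}.pkl","rb")) for t in sys.argv[1:]]
cams=[(*cam("wrist",v[0]),v[2]) for v in views]
def pose(p): return Rz(p[3])@Ry(-np.radians(35)),np.array(p[:3])
def cost(p):
    s=0
    for K,W,M in cams:
        m=render(K,W,FIXED,*pose(p),2)
        s+=np.sum((m-M)**2)/M.sum()
    return s+((p[2]-.062)/.003)**2*.02
p=np.array([.600,.054,.062,.11])
for it in range(3):
    sx=np.vstack([np.zeros(4),np.diag([.006,.006,.004,.05])])/(1+it)
    r=minimize(cost,p,method="Nelder-Mead",options=dict(initial_simplex=p+sx,xatol=1e-5,fatol=1e-5,maxiter=300));p=r.x
print(p,r.fun/len(cams))
for i,(v,(K,W,M)) in enumerate(zip(views,cams)):
    ys,xs=np.where(M);b=(max(ys.min()-30,0),min(ys.max()+30,384),max(xs.min()-60,0),min(xs.max()+30,512));f=min(750/(b[3]-b[2]),580/(b[1]-b[0]))
    cv2.imwrite(f"pics/fit_{sys.argv[1+i]}.png",outline(v[1],K,W,FIXED+[box(-18,0,-71,-14,0,40)],*pose(p),b,f))
E
python3 tr.py w4b half_fixed; python3 fitf.py w4;python3 fitf.py w4b;python3 -c "
from h import *
print(observe()['ee_pos'])"
```

```text
[(0.86, [164.3, 249.0])]
[0.6016 0.0548 0.0615 0.142 ] 0.051894477900487394
[0.6031 0.0548 0.0608 0.1276] 0.10280688149934662
[0.5201 0.0035 0.2012]
```

View pics/fit_w4b.png

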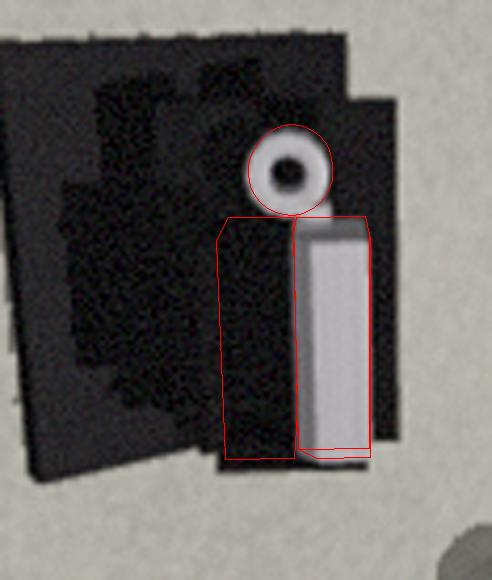

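servo_tool(
  rows=[
    [[0,0.015,0],[0,0,0],0.085],
    [[0,0.02,0],[0,0,0],0.085],
    [[0,0.02,0],[0,0,0],0.085],
    [[0,0,0],[0,0,0],0.085],
    [[0,0,0],[0,0,0],0.085],
    [[0,0,0],[0,0,0],0.085],
    [[0,0,0],[0,0,0],0.085],
  ],
)

```text
clock: 7.25
ee_pos: [0.5498, 0.0069, 0.1559]
tool_rot: [[0.814, 0.57, -0.11], [0.09, 0.063, 0.994], [0.574, -0.819, -0.0]]
ft_force: [-0.2, 1.4, 1.0]
opening: 0.0849
```

```bash
python3 tr.py w5 half_fixed; python3 fitf.py w5; python3 fitf.py w4b w5;python3 -c "
from h import *
o=observe();print(o['ee_pos'],o['tool_rot'])"
```

```text
[(0.97, [175.8, 254.6])]
[0.6013 0.0551 0.0614 0.1459] 0.038027676791259964
[0.6018 0.0552 0.0608 0.1442] 0.07266621148687077
[0.5497 0.0068 0.156 ] [[ 0.8139  0.5705 -0.1097]
 [ 0.09    0.0627  0.994 ]
 [ 0.574  -0.8189 -0.0003]]
```

View pics/fit_w5.png

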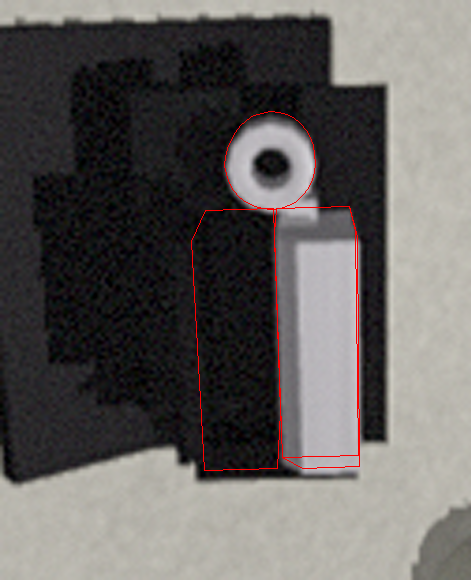

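```bash
python3 - <<'E'
from h import *
import pickle
o,im,M=pickle.load(open("pics/w5.pkl","rb"))
r0,r1,c0,c1=125,245,200,300
c=im[r0:r1,c0:c1][:,:,::-1].astype(float);c=np.clip(c*1.3+10,0,255).astype(np.uint8)
c=cv2.resize(c,None,fx=5,fy=5,interpolation=cv2.INTER_CUBIC)
m=cv2.resize(M[r0:r1,c0:c1],None,fx=5,fy=5,interpolation=cv2.INTER_NEAREST).astype(np.uint8)
cs,_=cv2.findContours(m,cv2.RETR_EXTERNAL,cv2.CHAIN_APPROX_NONE);d=c.copy();cv2.drawContours(d,cs,-1,(0,255,0),1)
for i in range(0,100,10):
    cv2.putText(d,str(c0+i),(i*5,10),0,.35,(0,255,255));
for i in range(0,120,10): cv2.putText(d,str(r0+i),(0,i*5+4),0,.35,(0,255,255))
cv2.imwrite("pics/w5c.png",d)
E
```

```text
(no output)
```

View pics/w5c.png

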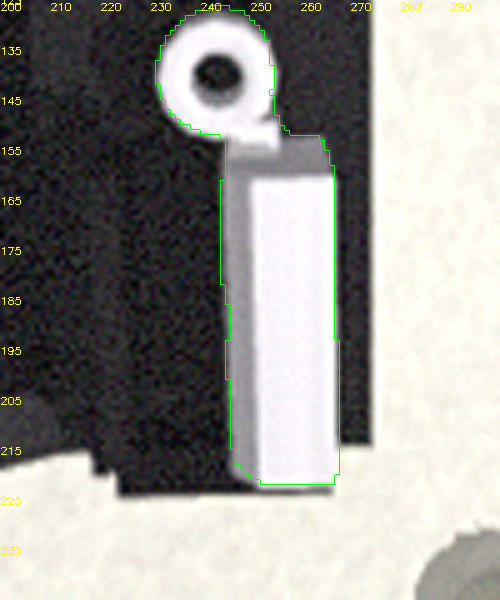

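```bash
python3 - <<'E'
from h import *
import pickle
o,im,M=pickle.load(open("pics/w5.pkl","rb"));K,W=cam("wrist",o)
f=lambda a,b:((a+.5)/5-.5+200,(b+.5)/5-.5+125)
pts=[((20,-14,40),f(334,177)),((6,-14,40),f(251,178)),((20,-71,40),f(337,486)),((6,-71,40),f(258,488)),((0,0,18),f(218,80))]
# outer knuckle circle extents
P=np.array([p[0] for p in pts])/1000.;U=np.array([p[1] for p in pts])
for mode in (4,5,6):
    def res(p):
        R=Rz(p[3])@Ry(-np.radians(35)+p[4])@cv2.Rodrigues(np.array([p[5],0,0]))[0]
        q=np.array(p); reg=[]
        if mode<5: reg.append(p[4]*1e3)
        if mode<6: reg.append(p[5]*1e3)
        return np.r_[(proj(K,W,P@R.T+p[:3])-U).ravel(),reg]
    r=least_squares(res,[.601,.055,.062,.14,0,0]);print(mode,r.x,"\n",r.fun[:10].reshape(-1,2).round(2).tolist())
E
```

```text
4 [ 0.6012  0.0544  0.0625  0.1377 -0.     -0.    ] 
 [[0.03, -0.0], [0.16, 0.15], [-0.23, 0.04], [0.17, -0.05], [-0.14, -0.15]]
5 [ 0.6014  0.0545  0.0627  0.1395 -0.0093 -0.    ] 
 [[-0.04, 0.01], [0.08, 0.16], [-0.2, 0.07], [0.18, -0.06], [-0.02, -0.18]]
6 [ 0.6018  0.0542  0.0622  0.1399 -0.0093 -0.0089] 
 [[-0.07, -0.09], [0.08, 0.07], [-0.19, 0.09], [0.19, -0.03], [-0.01, -0.04]]
```

```bash
python3 - <<'E'
from h import *
import pickle
o,im,M=pickle.load(open("pics/w3.pkl","rb"))
r0,r1,c0,c1=100,222,205,305
c=im[r0:r1,c0:c1][:,:,::-1].astype(float);c=np.clip(c*1.4,0,255).astype(np.uint8)
c=cv2.resize(c,None,fx=6.5,fy=6.5,interpolation=cv2.INTER_CUBIC)[:,:]
for i in range(0,650,50): cv2.putText(c,str(i),(i,8),0,.3,(0,255,255))
for i in range(0,790,50): cv2.putText(c,str(i),(0,i+4),0,.3,(0,255,255))
cv2.imwrite("pics/w3c.png",c)
E
```

```text
(no output)
```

View pics/w3c.png

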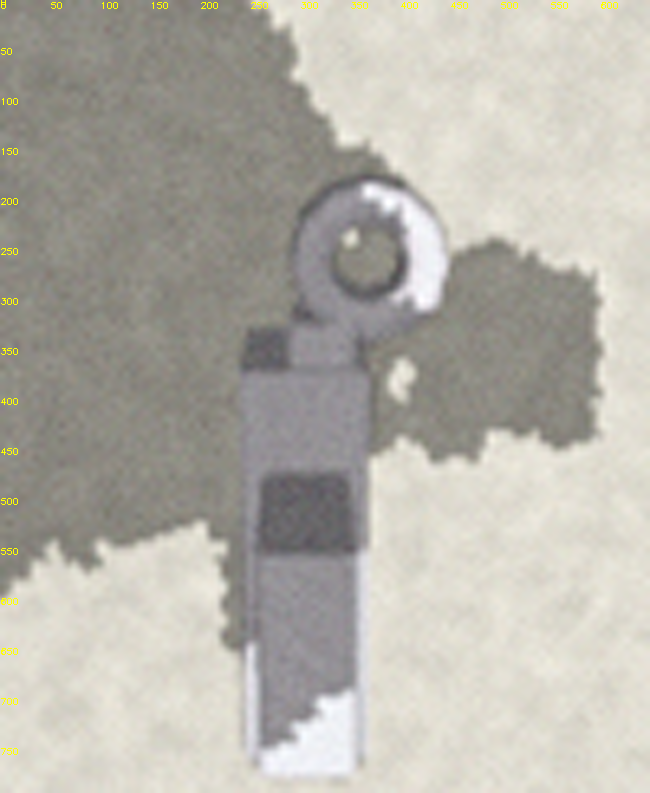

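```bash
python3 - <<'E'
from h import *
import pickle
o,im,M=pickle.load(open("pics/w3.pkl","rb"));K,W=cam("wrist",o)
f=lambda a,b:((a+.5)/6.5-.5+205,(b+.5)/6.5-.5+100)
pts=[((-18,-14,40),f(241,371)),((0,-14,40),f(368,371)),((-15,-28,84),f(258,553)),((-3,-28,84),f(358,553)),((-15,-56,84),f(262,776)),((-3,-56,84),f(358,776)),((-18,-71,40),f(248,768)),((0,-71,40),f(362,768)),((0,0,38),f(370,258)),((-15,-28,40),f(262,473)),((-3,-28,40),f(350,473))]
P=np.array([p[0] for p in pts])/1000.;U=np.array([p[1] for p in pts])
def res(p):
    return (proj(K,W,P@Rz(p[3]).T+p[:3])-U).ravel()
r=least_squares(res,[.446,.303,0,-.3]);p=r.x;print(p,"\n",r.fun.reshape(-1,2).round(2).tolist())
print(Rz(p[3])@[-.009,-.042,.062]+p[:3])
E
```

```text
[ 0.4459  0.3024  0.0001 -0.3014] 
 [[-0.31, -0.11], [0.53, -0.25], [-0.46, 0.38], [0.07, 0.28], [-0.6, 0.64], [-0.0, 0.55], [-0.42, -0.97], [1.21, -1.08], [0.21, 0.88], [0.05, -0.34], [-0.11, -0.42]]
[0.4249 0.265  0.0621]
```

servo_tool(
  rows=[
    [[0,-0.02,0],[0,0,0.03],0.085],
    [[0,-0.02,0],[0,0,0.1],0.085],
    [[0,-0.015,0],[0,0,0.11],0.085],
    [[0,0,0],[0,0,0.12],0.085],
    [[0,0,0],[0,0,0.12],0.085],
    [[0,0,0],[0,0,0.1],0.085],
    [[0,0,0],[0,0,0.031],0.085],
    [[0,0,0],[0,0,0],0.085],
  ],
)

```text
clock: 8.02
ee_pos: [0.5243, 0.004, 0.1972]
tool_rot: [[0.994, 0.017, -0.11], [0.11, 0.002, 0.994], [0.018, -1.0, 0.0]]
ft_force: [-0.5, 0.1, -0.7]
opening: 0.085
```

servo_tool(
  rows=[
    [[-0.008,0,0.034],[0,0,0],0.085],
    [[-0.008,0,0.034],[0,0,0],0.085],
    [[-0.008,0,0.034],[0,0,0],0.085],
    [[-0.008,0,0.034],[0,0,0],0.085],
    [[-0.008,0,0.034],[0,0,0],0.085],
    [[-0.008,0,0.034],[0,0,0],0.085],
    [[-0.008,0,0.034],[0,0,0],0.085],
    [[-0.006,0,0.03],[0,0.1,0],0.085],
    [[0,0,0],[0,0.11,0],0.085],
    [[0,0,0],[0,0.11,0],0.085],
    [[0,0,0],[0,0.092,0],0.085],
    [[0,0,0],[0,0,0],0.085],
  ],
)

```text
clock: 9.02
ee_pos: [0.4308, 0.2633, 0.1972]
tool_rot: [[0.953, 0.021, 0.301], [-0.301, 0.004, 0.954], [0.019, -1.0, 0.01]]
ft_force: [0.1, 0.2, -1.0]
opening: 0.085
```

```bash
cat >> h.py <<'E'
def delta(p,R):
    o=observe();Rc=o["tool_rot"]
    print("clock",o["clock"],"pos",o["ee_pos"],"d_tool",Rc.T@(np.array(p)-o["ee_pos"]),"turn",cv2.Rodrigues(Rc.T@R)[0].ravel(),"F",o["ft_force"],"open",round(o["opening"],4))
def Rtool(Rh): return np.column_stack([Rh[:,0],-Rh[:,2],Rh[:,1]])
RL=Rz(-.3014);TL=np.array([.4459,.3024,0])
RF=Rz(.1377)@Ry(-np.radians(35));TF=np.array([.6012,.0544,.0625])
E
python3 -c "
from h import *
delta([.4249,.265,.047],Rtool(RL))"
```

```text
clock 9.0167 pos [0.4308 0.2633 0.1972] d_tool [-0.009   0.1501 -0.0016] turn [-0.0098 -0.0043  0.0192] F [ 0.1316  0.1801 -0.9537] open 0.085
```

servo_tool(
  rows=[
    [[-0.006,0,0],[-0.0098,-0.004,0.019],0.085],
    [[0,0.02,0],[0,0,0],0.085],
    [[0,0.03,0],[0,0,0],0.085],
    [[0,0.03,0],[0,0,0],0.085],
    [[0,0.02,0],[0,0,0],0.085],
    [[0,0.01,0],[0,0,0],0.085],
    [[0,0,0],[0,0,0],0.085],
    [[0,0,0],[0,0,0],0.085],
  ],
)

```text
clock: 9.68
ee_pos: [0.4256, 0.265, 0.0869]
tool_rot: [[0.956, -0.002, 0.293], [-0.293, -0.001, 0.956], [-0.001, -1.0, -0.002]]
ft_force: [-0.6, -0.1, -0.1]
opening: 0.0854
```

```bash
python3 -c "
from h import *
delta([.4249,.265,.047],Rtool(RL))
save('wrist','w6')"
```

```text
clock 9.6833 pos [0.4256 0.265  0.0869] d_tool [-0.0006  0.0399 -0.0002] turn [ 0.0019  0.0044 -0.0014] F [-0.6347 -0.0517 -0.1212] open 0.0854
```

View pics/w6.png

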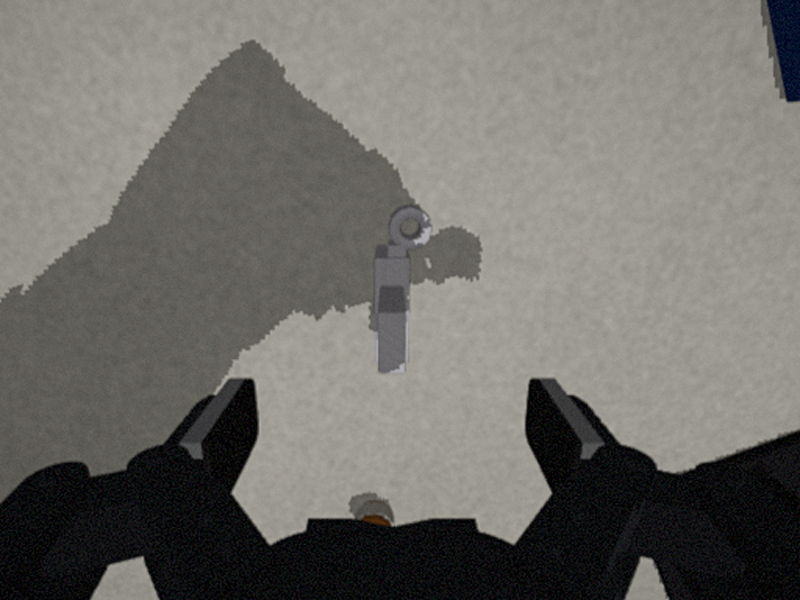

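servo_tool(
  rows=[
    [[-0.0006,0.015,0],[0,0.004,0],0.085],
    [[0,0.015,0],[0,0,0],0.06],
    [[0,0.01,0],[0,0,0],0.05],
    [[0,0,0],[0,0,0],0.04],
    [[0,0,0],[0,0,0],0.03],
    [[0,0,0],[0,0,0],0.02],
    [[0,0,0],[0,0,0],0.01],
    [[0,0,0],[0,0,0],0.0],
    [[0,0,0],[0,0,0],0.0],
    [[0,0,0],[0,0,0],0.0],
  ],
)

```text
clock: 10.57
ee_pos: [0.4258, 0.2657, 0.0477]
tool_rot: [[0.955, 0.0, 0.298], [-0.298, -0.0, 0.955], [0.0, -1.0, -0.0]]
ft_force: [-0.0, -1.5, 6.0]
opening: 0.0068
```

servo_tool(
  rows=[
    [[0,0,0],[0,0,0],0.0],
    [[0,0,0],[0,0,0],0.0],
    [[0,0,0],[0,0,0],0.0],
  ],
)

```text
clock: 10.82
ee_pos: [0.4258, 0.2657, 0.0477]
tool_rot: [[0.955, 0.0, 0.298], [-0.298, -0.0, 0.955], [0.0, -1.0, -0.0]]
ft_force: [-0.1, -0.1, 6.7]
opening: 0.0072
```

```bash
python3 -c "
from h import *
save('wrist','w7');save('scene','s7')"
```

```text
(no output)
```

View pics/w7.png

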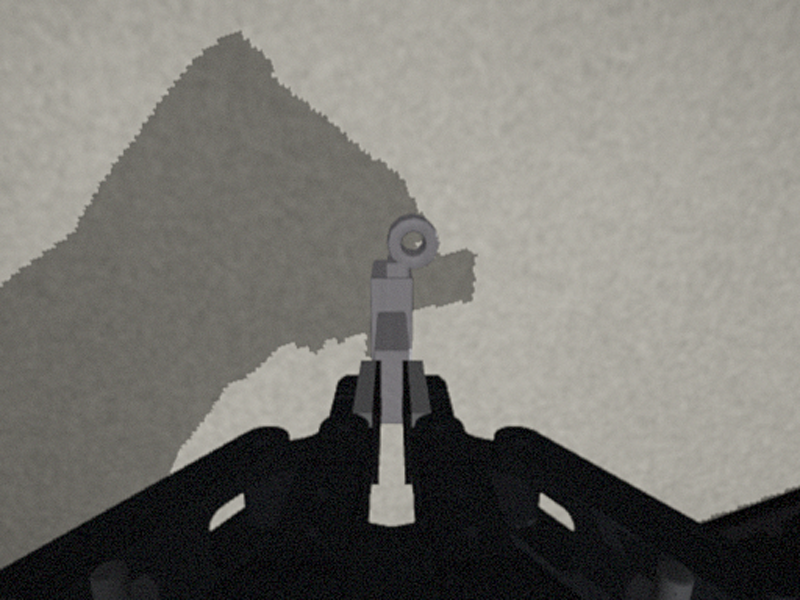

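View pics/s7.png

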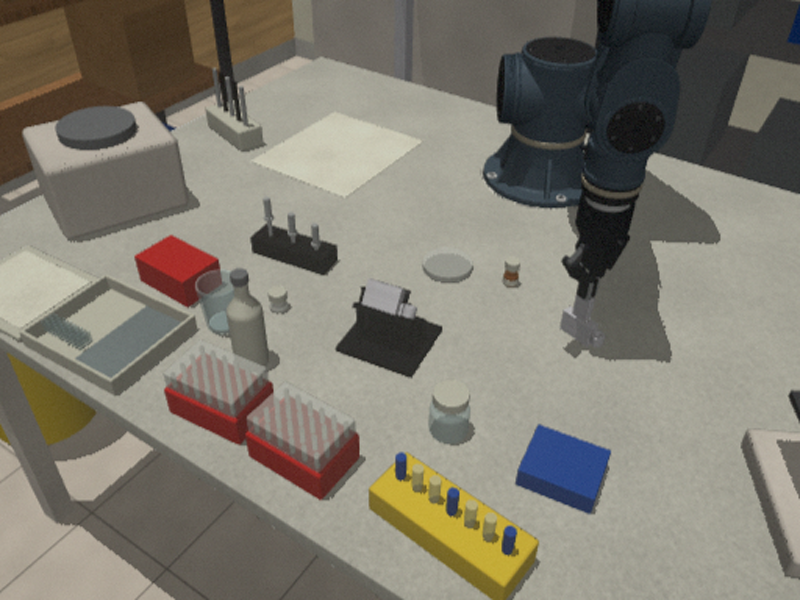

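servo_tool(
  rows=[
    [[0,-0.01,0],[0,0,0],0.0],
    [[0,-0.02,0],[0,0,0],0.0],
    [[0,-0.035,0],[0,0,0],0.0],
    [[0,-0.035,0],[0,0,0],0.0],
    [[0,-0.035,0],[0,0,0],0.0],
    [[0,-0.03,0],[0,0,0],0.0],
    [[0,-0.015,0],[0,0,0],0.0],
    [[0,0,0],[0,0,0],0.0],
    [[0,0,0],[0,0,0],0.0],
  ],
)

```text
clock: 11.67
ee_pos: [0.4255, 0.2657, 0.2269]
tool_rot: [[0.955, -0.0, 0.297], [-0.297, -0.001, 0.955], [-0.0, -1.0, -0.001]]
ft_force: [0.4, 0.1, -2.0]
opening: 0.0066
```

```bash
python3 - <<'E'
from h import *
import pickle
o,im=save('wrist','w8');print(o['ft_force'],o['torque'],o['opening'],o['ee_pos'])
for t in('w7','w8'):
    im=pickle.load(open(f"pics/{t}.pkl","rb"))[1]
    r0,r1,c0,c1=130,275,205,305
    c=im[r0:r1,c0:c1][:,:,::-1].astype(float);c=np.clip(c*1.5,0,255).astype(np.uint8)
    c=cv2.resize(c,None,fx=5.4,fy=5.4,interpolation=cv2.INTER_CUBIC)
    for i in range(0,540,50): cv2.putText(c,str(i),(i,8),0,.3,(0,255,255))
    for i in range(0,790,50): cv2.putText(c,str(i),(0,i+4),0,.3,(0,255,255))
    cv2.imwrite(f"pics/{t}c.png",c)
E
```

```text
[ 0.4236  0.1189 -1.9945] [ 0.01   -0.0095  0.0188] 0.0065884204094029605 [0.4255 0.2657 0.2269]
```

View pics/w7c.png

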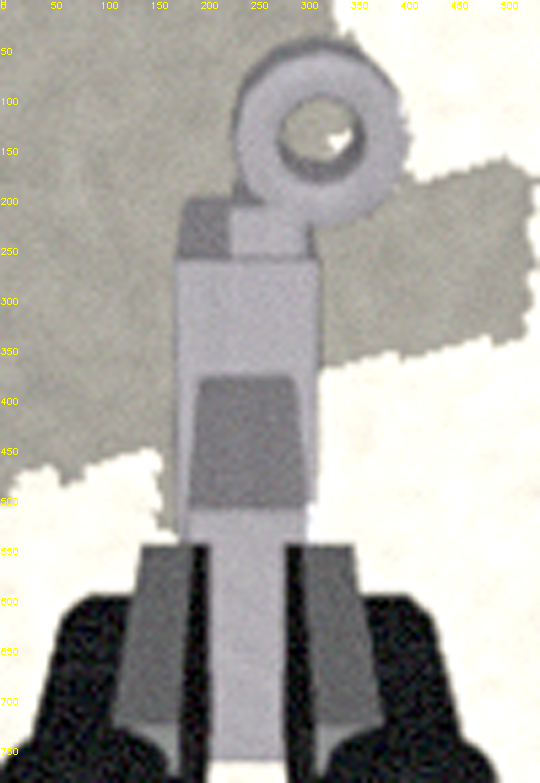

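View pics/w8c.png

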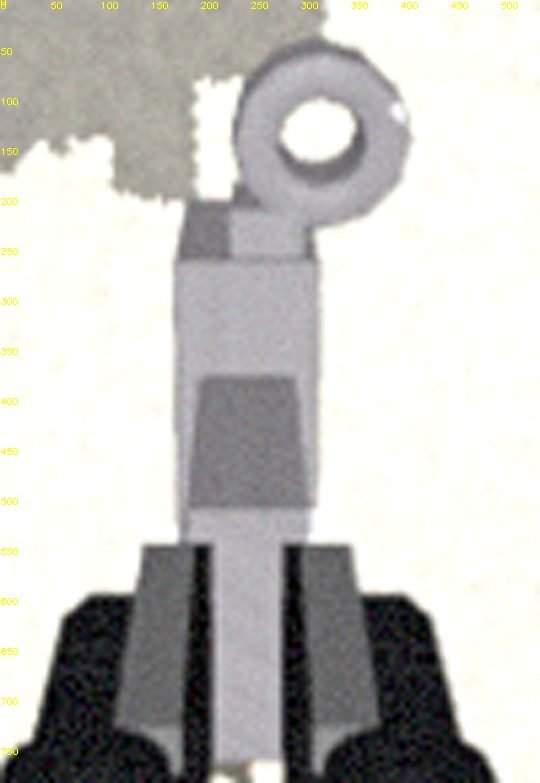

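```bash
cat > inhand.py <<'E'
from h import *
import pickle
K=get_calibration("wrist")["camera_matrix"];W=np.linalg.inv(get_calibration("wrist")["mount"])
f=lambda a,b:((a+.5)/5.4-.5+205,(b+.5)/5.4-.5+130)
pts=[((-18,-14,40),f(176,262)),((0,-14,40),f(318,262)),((-15,-28,40),f(201,378)),((-3,-28,40),f(296,378)),((-15,-28,84),f(190,508)),((-3,-28,84),f(308,508)),((0,0,38),f(322,140.5)),((-9,-56,84),f(247,761)),((-18,-14,0),f(187,200))]
P=np.array([p[0] for p in pts])/1000.;U=np.array([p[1] for p in pts])
R0=np.array([[1,0,0],[0,0,-1],[0,1,0.]])
def go(fix):
    def res(p):
        R=R0@cv2.Rodrigues(p[3:6])[0]
        return np.r_[(proj(K,W,P@R.T+p[:3])-U).ravel(),p[3:6]*(100 if fix else .0)]
    r=least_squares(res,[.009,.047,.042,0,0,0.])
    print(r.x,"tab@tool",R0@cv2.Rodrigues(r.x[3:6])[0]@[-.009,-.042,.062]+r.x[:3]);print(r.fun[:-3].reshape(-1,2).round(2).tolist());return r.x
go(1);go(0)
E
python3 inhand.py
```

```text
[ 0.0084  0.0505  0.0395 -0.0055  0.0002  0.0012] tab@tool [-0.0005 -0.0117 -0.0021]
[[-0.34, 0.26], [0.67, 0.23], [-0.21, -0.99], [0.03, -1.01], [-0.57, 0.2], [0.26, 0.18], [0.05, 1.13], [0.26, 0.1], [-0.13, -0.3]]
[ 0.0084  0.0498  0.0394 -0.0135 -0.0006  0.0031] tab@tool [-0.0005 -0.0128 -0.0018]
[[-0.41, 0.29], [0.71, 0.21], [-0.23, -0.84], [0.09, -0.89], [-0.68, -0.08], [0.3, -0.14], [0.04, 1.02], [0.33, 0.33], [-0.14, 0.08]]
```

```bash
cat >> h.py <<'E'
Q=np.array([.0083,.0477,.0405])
def place(up,dx=0,dy=0):
    RT=Rtool(RF);return TF+RF@np.array([dx,dy,up])-RT@Q,RT
E
python3 -c "
from h import *
for up in (.07,.05,0): print(up,place(up,.0003))
print(Rtool(RF))
p,R=place(.07,.0003);delta(p,R);print(observe()['joint_positions'])
v=Rtool(Rz(.1377));print(v.T@(p-observe()['ee_pos']))
"
```

```text
0.07 (array([0.5334, 0.0041, 0.1543]), array([[ 0.8114,  0.5681, -0.1373],
       [ 0.1124,  0.0787,  0.9905],
       [ 0.5736, -0.8192,  0.    ]]))
0.05 (array([0.5448, 0.0057, 0.1379]), array([[ 0.8114,  0.5681, -0.1373],
       [ 0.1124,  0.0787,  0.9905],
       [ 0.5736, -0.8192,  0.    ]]))
0 (array([0.5732, 0.0096, 0.097 ]), array([[ 0.8114,  0.5681, -0.1373],
       [ 0.1124,  0.0787,  0.9905],
       [ 0.5736, -0.8192,  0.    ]]))
[[ 0.8114  0.5681 -0.1373]
 [ 0.1124  0.0787  0.9905]
 [ 0.5736 -0.8192  0.    ]]
clock 11.7167 pos [0.425  0.2653 0.2257] d_tool [ 0.1813  0.0716 -0.2169] turn [ 0.1363 -0.4254 -0.6029] F [ 0.5706 -0.6727 -2.1769] open 0.0066
[ 0.5583  0.1908  0.0005  1.3833 -0.0004  2.4313]
[ 0.0716  0.0714 -0.2736]
```

servo_tool(
  rows=[
    [[0,0,0],[0,-0.08,0],0.0],
    [[0,0,0],[0,-0.1,0],0.0],
    [[0,0,0],[0,-0.1,0],0.0],
    [[0,0,0],[0,-0.1,0],0.0],
    [[0.002,0,-0.01],[0,-0.06,0],0.0],
    [[0.006,0,-0.025],[0,0,0],0.0],
    [[0.008,0,-0.036],[0,0,0],0.0],
    [[0.008,0,-0.036],[0,0,0],0.0],
    [[0.008,0,-0.036],[0,0,0],0.0],
    [[0.008,0,-0.036],[0,0,0],0.0],
    [[0.008,0,-0.036],[0,0,0],0.0],
    [[0.006,0,-0.03],[0,0,0],0.0],
  ],
)

```text
clock: 12.72
ee_pos: [0.5114, 0.0276, 0.2247]
tool_rot: [[0.991, -0.005, -0.137], [0.137, -0.002, 0.991], [-0.005, -1.0, -0.001]]
ft_force: [0.9, 1.1, -1.3]
opening: 0.0069
```

servo_tool(
  rows=[
    [[0.004,0,-0.02],[0,0,-0.06],0.0],
    [[0.002,0,-0.008],[0,0,-0.1],0.0],
    [[0,0,0],[0,0,-0.1],0.0],
    [[0,0,0],[0,0,-0.1],0.0],
    [[0,0,0],[0,0,-0.1],0.0],
    [[0,0,0],[0,0,-0.1],0.0],
    [[0,0,0],[0,0,-0.05],0.0],
    [[0,0,0],[0,0,0],0.0],
    [[0,0,0],[0,0,0],0.0],
    [[0,0,0],[0,0,0],0.0],
  ],
)

```text
clock: 13.55
ee_pos: [0.522, 0.0031, 0.2266]
tool_rot: [[0.814, 0.565, -0.137], [0.114, 0.077, 0.991], [0.57, -0.822, -0.001]]
ft_force: [0.6, 0.3, -2.4]
opening: 0.0067
```

```bash
python3 -c "
from h import *
p,R=place(.07,.0003);delta(p,R)
print(R.T@(p-observe()['ee_pos']))
"
```

```text
clock 13.55 pos [0.522  0.0031 0.2266] d_tool [-0.0318  0.0659 -0.0004] turn [ 0.001   0.0009 -0.0046] F [ 0.643   0.2839 -2.3754] open 0.0067
[-0.0321  0.0658 -0.0005]
```

servo_tool(
  rows=[
    [[-0.01,0.01,0],[0.001,0.001,-0.0046],0.0],
    [[-0.012,0.02,0],[0,0,0],0.0],
    [[-0.01,0.02,-0.0005],[0,0,0],0.0],
    [[0,0.015,0],[0,0,0],0.0],
    [[0,0,0],[0,0,0],0.0],
    [[0,0,0],[0,0,0],0.0],
    [[0,0,0],[0,0,0],0.0],
  ],
)

```text
clock: 14.13
ee_pos: [0.5338, 0.0042, 0.156]
tool_rot: [[0.81, 0.57, -0.138], [0.113, 0.079, 0.99], [0.575, -0.818, -0.0]]
ft_force: [1.0, 0.3, -1.6]
opening: 0.0064
```

```bash
python3 -c "
from h import *
p,R=place(.07,.0003);delta(p,R)
save('wrist','w9');save('scene','s9')
"
```

```text
clock 14.1333 pos [0.5338 0.0042 0.156 ] d_tool [-0.0012  0.0011 -0.    ] turn [-0.0001  0.0002  0.0017] F [ 0.9833  0.2524 -1.5506] open 0.0064
```

View pics/w9.png

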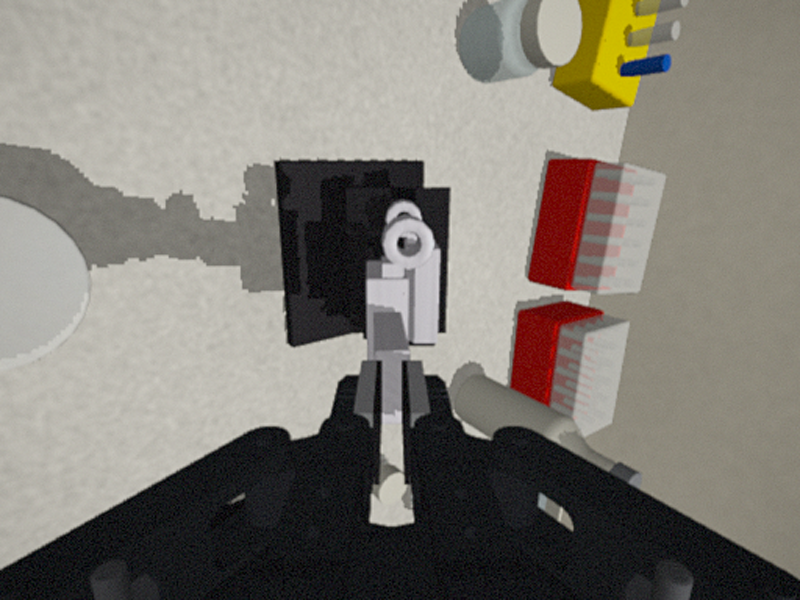

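View pics/s9.png

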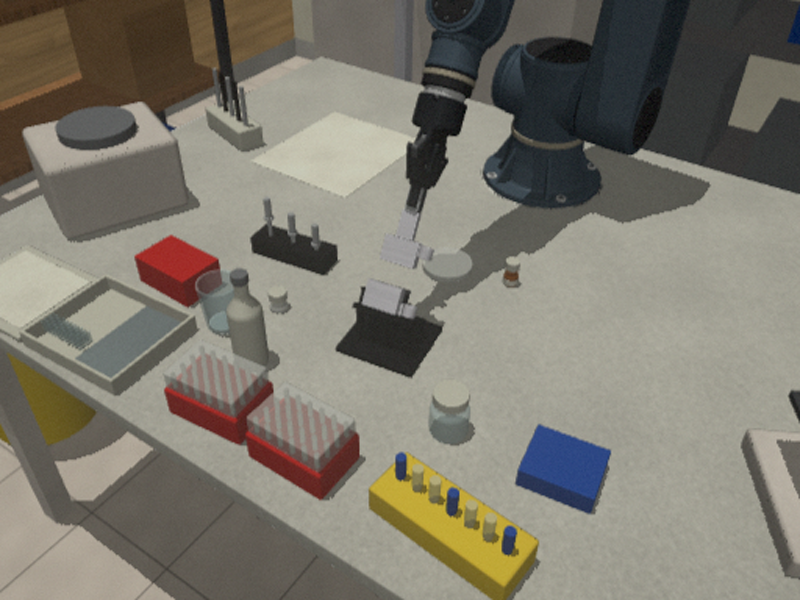

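```bash
cat > ov.py <<'E'
from h import *
import pickle,sys
o,im=pickle.load(open(f"pics/{sys.argv[1]}.pkl","rb"))[:2]
b=tuple(map(int,sys.argv[2].split(",")));f=580/(b[1]-b[0])
K,W=cam("wrist",o);RT=o["tool_rot"]
RHl=np.column_stack([RT[:,0],RT[:,2],-RT[:,1]]);pl=o["ee_pos"]+RT@Q
print("loose in fixed frame",RF.T@(pl-TF),cv2.Rodrigues(RF.T@RHl)[0].ravel())
circ=lambda r,z:cyl(r,z,z)
c=outline(im,K,W,[circ(11,18),circ(5,18),np.array([[6,-14,40],[20,-14,40],[20,-71,40],[6,-71,40]])/1000],RF,TF,b,f)
for P in [circ(11,38),circ(5,38),circ(5,20),np.array([[-18,-14,40],[0,-14,40],[0,-71,40],[-18,-71,40]])/1000,np.array([[-15,-28,40],[-3,-28,40],[-3,-28,84],[-15,-28,84]])/1000]:
    uv=proj(K,W,P@RHl.T+pl);h=cv2.convexHull(uv.astype(np.float32)).reshape(-1,2)
    h=((h+.5-np.array([b[2],b[0]]))*f).astype(np.int32);cv2.polylines(c,[h],True,(0,200,0),1)
cv2.imwrite(f"pics/ov_{sys.argv[1]}.png",c)
E
python3 ov.py w9 115,235,220,300
```

```text
loose in fixed frame [0.0016 0.     0.0712] [ 0.0001 -0.0017  0.0002]
```

View pics/ov_w9.png

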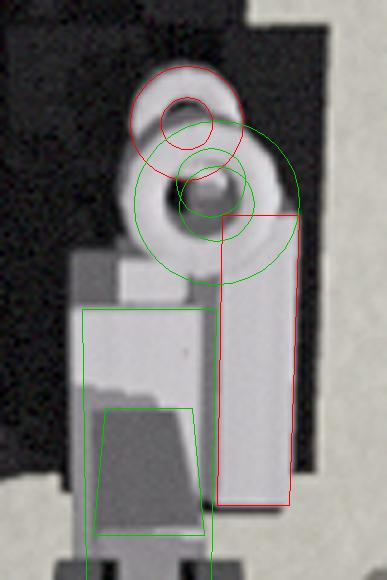

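```bash
cat > crop.py <<'E'
from h import *
import pickle,sys
im=pickle.load(open(f"pics/{sys.argv[1]}.pkl","rb"))[1]
r0,r1,c0,c1=map(int,sys.argv[2].split(","));g=float(sys.argv[3])
f=min(590/(r1-r0),790/(c1-c0));f=int(f*10)/10
c=np.clip(im[r0:r1,c0:c1][:,:,::-1].astype(float)*g,0,255).astype(np.uint8)
c=cv2.resize(c,None,fx=f,fy=f,interpolation=cv2.INTER_CUBIC)
for i in range(0,c.shape[1],50): cv2.putText(c,str(i),(i,8),0,.3,(0,255,255))
for i in range(0,c.shape[0],50): cv2.putText(c,str(i),(0,i+4),0,.3,(0,255,255))
cv2.imwrite(f"pics/crop_{sys.argv[1]}.png",c);print("f",f,"off",c0,r0)
E
python3 crop.py w9 125,275,200,310 1.2
```

```text
f 3.9 off 200 125
```

View pics/crop_w9.png

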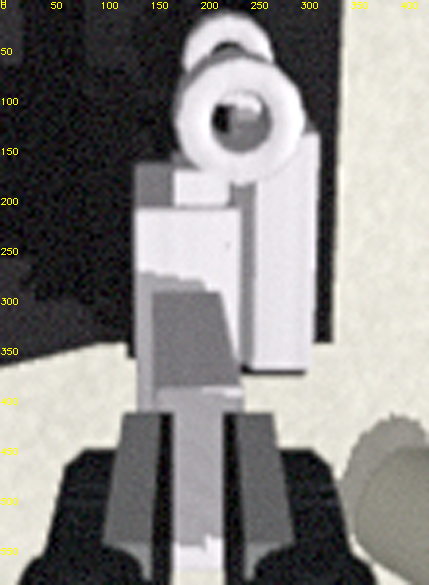

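```bash
cat > inh2.py <<'E'
from h import *
K=get_calibration("wrist")["camera_matrix"];W=np.linalg.inv(get_calibration("wrist")["mount"])
R0=np.array([[1,0,0],[0,0,-1],[0,1,0.]])
def fit(pts,f,c0,r0,w=0.,y0=None):
    P=np.array([p[0] for p in pts])/1000.;U=np.array([((a+.5)/f-.5+c0,(b+.5)/f-.5+r0) for _,(a,b) in pts])
    def res(p):
        R=R0@cv2.Rodrigues(p[3:6])[0]
        return np.r_[(proj(K,W,P@R.T+p[:3])-U).ravel(),p[3:6]*w,0 if y0 is None else (p[1]-y0)*1e4]
    r=least_squares(res,[.009,.047,.042,0,0,0.])
    print(r.x,"tab",R0@cv2.Rodrigues(r.x[3:6])[0]@[-.009,-.042,.062]+r.x[:3],"rms",np.sqrt(np.mean(r.fun[:2*len(P)]**2)));return r.x
E
python3 - <<'E'
from inh2 import *
k=[(-18,-14,40),(0,-14,40),(-15,-28,40),(-3,-28,40),(-15,-28,84),(-3,-28,84),(0,0,38),(-9,-56,84)]
w8=list(zip(k,[(176,262),(318,262),(201,378),(296,378),(190,508),(308,508),(322,140.5),(247,761)]))
w9=list(zip(k,[(134,208),(239,208),(153,293),(219,293),(156,387),(241,387),(239.5,120.5),(198,568)]))
for y0 in(None,.0477):
    fit(w8,5.4,205,130,0,y0);fit(w9,3.9,200,125,0,y0)
o=observe();print(o['torque'],o['ft_force'])
E
```

```text
[ 0.0082  0.0494  0.0398 -0.0141  0.0012  0.003 ] tab [-0.0006 -0.0132 -0.0014] rms 0.5100007565190411
[ 0.0044  0.0499  0.0398 -0.0107  0.0477 -0.0013] tab [-0.0016 -0.0129 -0.0015] rms 0.5747733289223302
[ 0.0082  0.0477  0.04   -0.0208  0.0011  0.0031] tab [-0.0006 -0.0152 -0.0007] rms 0.5575344386961232
[ 0.0045  0.0477  0.0402 -0.0194  0.0472 -0.0011] tab [-0.0016 -0.0155 -0.0006] rms 0.6463111135955886
[-0.113   0.7412  0.0133] [-0.7693 -0.0608 -2.5697]
```

```bash
cat >> h.py <<'E'
Q=np.array([.0045,.0479,.0404]);RQ=cv2.Rodrigues(np.array([0,.0475,0]))[0]  # half in hand (tool-mapped frame)
R0m=np.array([[1,0,0],[0,0,-1],[0,1,0.]])
def place(up,dx=0,dy=0):
    RT=RF@RQ.T@R0m.T
    return TF+RF@np.array([dx,dy,up])-RT@Q,RT
def loosepose(o):
    RT=o["tool_rot"];R=RT@R0m@RQ;return R,o["ee_pos"]+RT@Q
E
sed -i 's/^RHl=.*/RHl,pl=loosepose(o)/' ov.py
python3 ov.py w9 115,235,220,300
python3 -c "
from h import *
p,R=place(.06,.0003);delta(p,R)
print(R.T@(p-observe()['ee_pos']))
"
```

```text
loose in fixed frame [-0.0022 -0.0001  0.0709] [0.0001 0.0458 0.0002]
clock 14.2333 pos [0.5336 0.0041 0.1564] d_tool [0.0001 0.0117 0.0001] turn [ 0.0002  0.0001 -0.0445] F [-0.7693 -0.0608 -2.5697] open 0.0064
[-0.0004  0.0117  0.0001]
```

View pics/ov_w9.png

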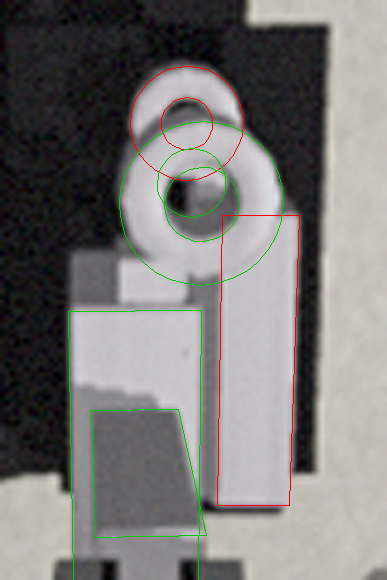

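servo_tool(
  rows=[
    [[0,0.004,0],[0,0,-0.02],0.0],
    [[0,0.004,0],[0,0,-0.0245],0.0],
    [[0,0.0035,0],[0,0,0],0.0],
    [[0,0,0],[0,0,0],0.0],
    [[0,0,0],[0,0,0],0.0],
    [[0,0,0],[0,0,0],0.0],
    [[0,0,0],[0,0,0],0.0],
  ],
)

```text
clock: 14.82
ee_pos: [0.5398, 0.0051, 0.1465]
tool_rot: [[0.784, 0.606, -0.137], [0.109, 0.084, 0.991], [0.611, -0.791, -0.0]]
ft_force: [-0.7, -1.0, -2.7]
opening: 0.0068
```

```bash
python3 -c "
from h import *
save('wrist','w10')
p,R=place(.06,.0003);delta(p,R)
"; python3 ov.py w10 115,235,220,300; python3 crop.py w10 125,275,200,310 1.2
```

```text
clock 14.8667 pos [0.5398 0.005  0.1464] d_tool [ 0.0008 -0.0001  0.0001] turn [ 0.0001 -0.     -0.0008] F [ 0.5865  0.4762 -1.1725] open 0.0063
loose in fixed frame [-0.0004 -0.0001  0.0599] [-0.0001  0.0007  0.    ]
f 3.9 off 200 125
```

View pics/ov_w10.png

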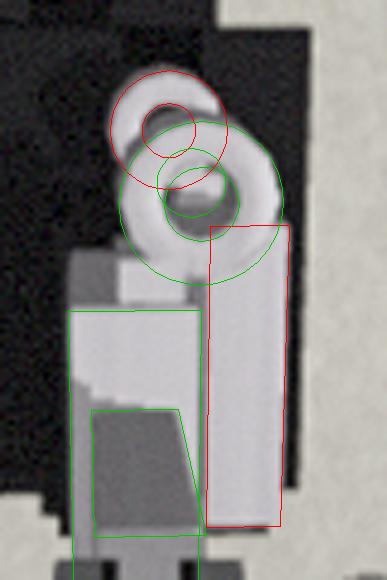

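View pics/crop_w10.png

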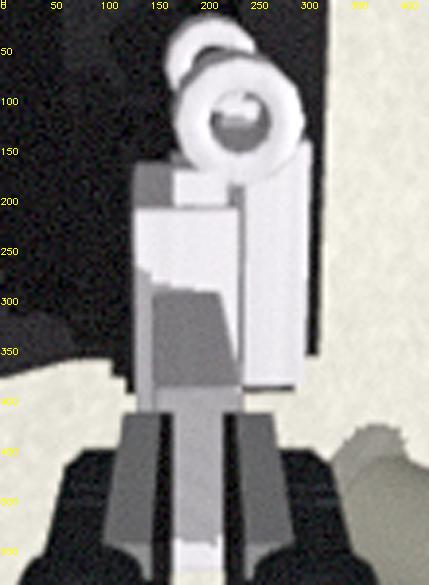

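```bash
python3 crop.py w10 150,235,245,300 1.1
```

```text
f 6.9 off 245 150
```

View pics/crop_w10.png

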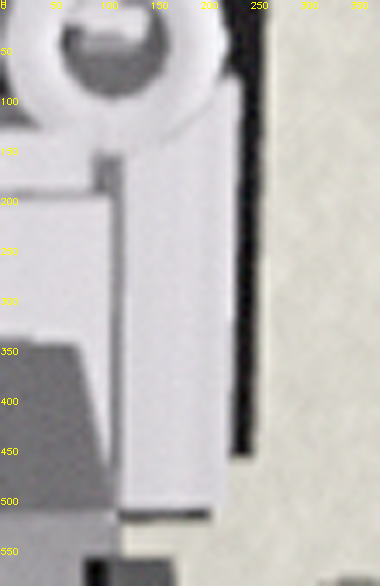

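servo_tool(
  rows=[
    [[0.0005,0.005,0],[0,0,0],0.0],
    [[-0.0002,0.005,0],[0,0,0],0.0],
    [[-0.0002,0.005,0],[0,0,0],0.0],
    [[-0.0002,0.004,0],[0,0,0],0.0],
    [[-0.0002,0.004,0],[0,0,0],0.0],
    [[0,0,0],[0,0,0],0.0],
    [[0,0,0],[0,0,0],0.0],
    [[0,0,0],[0,0,0],0.0],
  ],
)

```text
clock: 15.53
ee_pos: [0.5531, 0.007, 0.1274]
tool_rot: [[0.784, 0.605, -0.137], [0.109, 0.084, 0.991], [0.611, -0.792, 0.0]]
ft_force: [0.1, 0.5, -1.8]
opening: 0.0063
```

```bash
python3 -c "
from h import *
o,_=save('wrist','w11')
p,R=place(.0,.0003);delta(p,R);print(o['torque'])
"; python3 ov.py w11 115,235,220,300
```

```text
clock 15.5833 pos [0.5531 0.007  0.1276] d_tool [-0.0011  0.0367 -0.    ] turn [-0.     -0.0001 -0.0012] F [-1.2362 -1.2003 -1.6505] open 0.0069
[-0.1017  0.8157  0.0451]
loose in fixed frame [-0.0005  0.      0.0366] [ 0.0001  0.0015 -0.0001]
```

View pics/ov_w11.png

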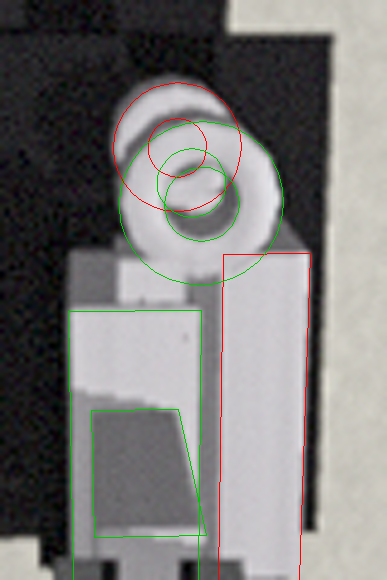

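servo_tool(
  rows=[
    [[0.0008,0.0,0],[0,0,0],0.0],
    [[-0.0001,0.003,0],[0,0,0],0.0],
    [[-0.0001,0.003,0],[0,0,0],0.0],
    [[-0.0001,0.003,0],[0,0,0],0.0],
    [[-0.0002,0.003,0],[0,0,0],0.0],
    [[0,0,0],[0,0,0],0.0],
    [[0,0,0],[0,0,0],0.0],
  ],
)

```text
clock: 16.17
ee_pos: [0.5605, 0.0081, 0.1177]
tool_rot: [[0.785, 0.604, -0.137], [0.109, 0.084, 0.991], [0.61, -0.792, 0.0]]
ft_force: [-0.0, 0.6, -1.7]
opening: 0.0065
```

```bash
python3 -c "
from h import *
o,_=save('wrist','w12')
p,R=place(.0,.0003);delta(p,R);print(o['torque'],RF.T@o['ft_force'])
"; python3 ov.py w12 115,235,220,300
```

```text
clock 16.2167 pos [0.5605 0.008  0.1179] d_tool [-0.0011  0.0245 -0.0001] turn [-0.0001 -0.0001 -0.0018] F [-0.9076  0.139  -1.3856] open 0.0066
[-0.117   0.8332  0.0232] [-0.9486  0.6266 -1.4427]
loose in fixed frame [0.0001 0.0001 0.0244] [ 0.0002  0.002  -0.0002]
```

View pics/ov_w12.png

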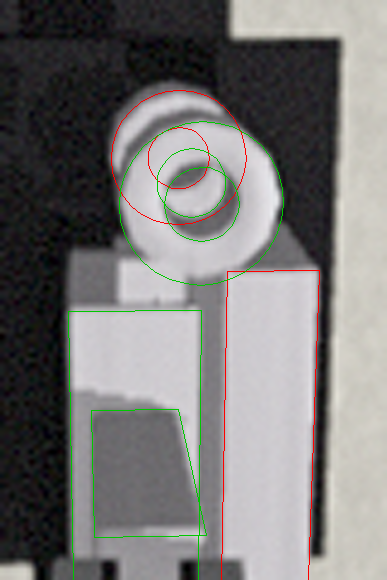

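servo_tool(
  rows=[
    [[0.0001,0.003,0],[0,0,0],0.0],
    [[-0.0001,0.003,0],[0,0,0],0.0],
    [[-0.0001,0.003,0],[0,0,0],0.0],
    [[-0.0001,0.003,0],[0,0,0],0.0],
    [[-0.0001,0.003,0],[0,0,0],0.0],
    [[-0.0001,0.003,0],[0,0,0],0.0],
    [[0,0,0],[0,0,0],0.0],
    [[0,0,0],[0,0,0],0.0],
  ],
)

```text
clock: 16.88
ee_pos: [0.5711, 0.0095, 0.1033]
tool_rot: [[0.785, 0.605, -0.137], [0.109, 0.084, 0.991], [0.61, -0.792, 0.0]]
ft_force: [0.3, -0.2, -2.4]
opening: 0.0071
```

```bash
python3 -c "
from h import *
o,_=save('wrist','w13')
p,R=place(.0,.0003);delta(p,R);print(o['torque'],RF.T@o['ft_force'])
"; python3 ov.py w13 115,235,220,300
```

```text
clock 16.9333 pos [0.5711 0.0095 0.1035] d_tool [-0.0008  0.0065 -0.    ] turn [-0.0001 -0.0002 -0.0015] F [ 0.0601 -0.0121 -1.3565] open 0.0071
[-0.1342  0.848  -0.0214] [-1.166  -0.2266 -2.15  ]
loose in fixed frame [0.0006 0.0001 0.0064] [ 0.0001  0.0018 -0.0002]
```

View pics/ov_w13.png

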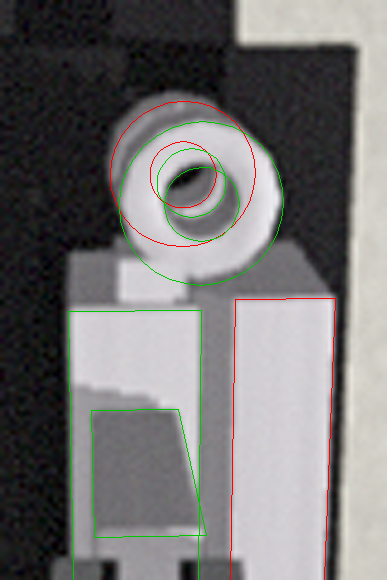

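servo_tool(
  rows=[
    [[-0.0002,0.0015,0],[0,0,0],0.0],
    [[-0.0001,0.0015,0],[0,0,0],0.0],
    [[-0.0001,0.0015,0],[0,0,0],0.0],
    [[0,0.001,0],[0,0,0],0.0],
    [[0,0.001,0],[0,0,0],0.0],
    [[0,0,0],[0,0,0],0.0],
    [[0,0,0],[0,0,0],0.0],
  ],
)

```text
clock: 17.52
ee_pos: [0.5748, 0.01, 0.0982]
tool_rot: [[0.784, 0.605, -0.137], [0.109, 0.084, 0.991], [0.611, -0.792, 0.0]]
ft_force: [0.2, -0.2, -2.1]
opening: 0.0068
```

```bash
python3 -c "
from h import *
o=observe()
p,R=place(.0,.0003);delta(p,R);print(o['torque'],RF.T@o['ft_force'])
R,p=loosepose(o);print(RF.T@(p-TF))
"
```

```text
clock 17.5167 pos [0.5748 0.01   0.0982] d_tool [-0.0005  0.0001 -0.    ] turn [-0.     -0.0002 -0.0014] F [ 0.1562 -0.2042 -2.0885] open 0.0068
[-0.1101  0.8721  0.0315] [-1.0942 -0.2237 -1.7835]
[0.0008 0.     0.0001]
```

servo_tool(
  rows=[
    [[-0.0003,0.001,0],[0,0,0],0.0],
    [[0,0.001,0],[0,0,0],0.0],
    [[0,0,0],[0,0,0],0.0],
    [[0,0,0],[0,0,0],0.0],
  ],
)

```text
clock: 17.85
ee_pos: [0.5759, 0.0095, 0.0975]
tool_rot: [[0.783, 0.606, -0.136], [0.108, 0.083, 0.991], [0.612, -0.791, -0.001]]
ft_force: [-12.7, -4.1, 12.7]
opening: 0.0068
```

```bash
cat > st.py <<'E'
from h import *
o=observe()
print(o['clock'],o['torque'],"F_half",RF.T@o['ft_force'])
R,p=loosepose(o);print(RF.T@(p-TF),o['opening'])
E
python3 st.py
```

```text
17.85 [-0.5092  1.0736 -0.2702] F_half [-3.4453 -2.2815 17.9066]
[ 0.0013 -0.0007 -0.0012] 0.00679473111477744
```

servo_tool(
  rows=[
    [[0,-0.0005,0],[0,0,0],0.0],
    [[0,0,0],[0,0,0],0.015],
    [[0,0,0],[0,0,0],0.025],
    [[0,0,0],[0,0,0],0.035],
    [[0,0,0],[0,0,0],0.035],
    [[0,0,0],[0,0,0],0.035],
    [[0,0,0],[0,0,0],0.035],
  ],
)

```text
clock: 18.43
ee_pos: [0.5756, 0.0101, 0.0969]
tool_rot: [[0.784, 0.605, -0.137], [0.109, 0.084, 0.991], [0.611, -0.792, 0.0]]
ft_force: [-0.8, -0.5, 0.3]
opening: 0.0347
```

```bash
python3 st.py; python3 -c "
from h import *
save('wrist','w14')"; python3 crop.py w14 110,290,190,330 1.1
```

```text
18.4333 [-0.1161  0.4951 -0.0053] F_half [-0.5407 -0.3562  0.714 ]
[ 0.0007  0.0001 -0.0014] 0.03471805389381383
f 3.2 off 190 110
```

View pics/crop_w14.png

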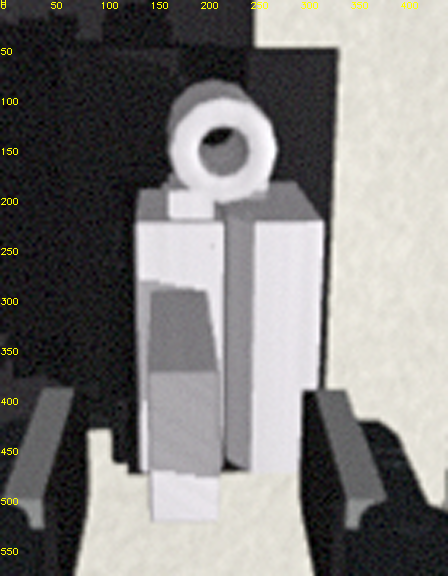

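servo_tool(
  rows=[
    [[0,-0.01,0],[0,0,0],0.035],
    [[0,-0.02,0],[0,0,0],0.035],
    [[0,-0.025,0],[0,0,0.02],0.05],
    [[0,-0.015,0],[0,0,0.0245],0.08],
    [[0,0,0],[0,0,0],0.085],
    [[0,0,0],[0,0,0],0.085],
    [[0,0,0],[0,0,0],0.085],
  ],
)

```text
clock: 19.07
ee_pos: [0.5334, 0.0043, 0.1519]
tool_rot: [[0.81, 0.57, -0.137], [0.112, 0.079, 0.991], [0.575, -0.818, 0.0]]
ft_force: [-0.4, 1.0, -0.4]
opening: 0.0854
```

```bash
python3 -c "
from h import *
save('wrist','w15');o=observe();print(o['ee_pos'])"; python3 crop.py w15 110,250,190,300 1.1
```

```text
[0.533  0.0043 0.1513]
f 4.2 off 190 110
```

View pics/crop_w15.png

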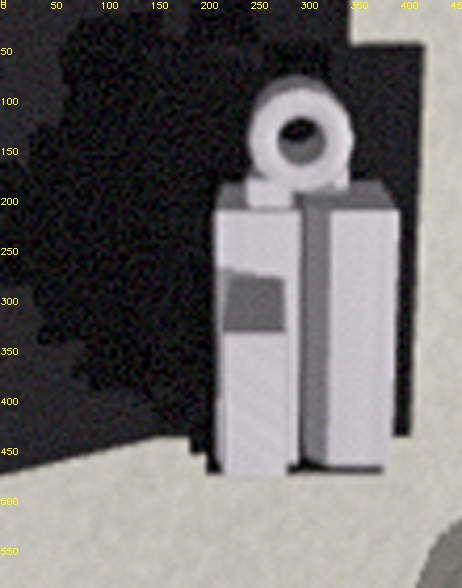

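```bash
python3 - <<'E'
from h import *
import pickle
o,im=pickle.load(open("pics/w15.pkl","rb"))[:2];K,W=cam("wrist",o)
k=[(-18,-14,40),(0,-14,40),(-15,-28,84),(-3,-28,84),(-15,-56,84),(-3,-56,84),(-3,-28,40),(0,0,38)]
u=[(215,209),(300,209),(222,333),(286,333),(224,475),(287,475),(282,277),(301.5,139)]
kf=[(20,-14,40),(6,-14,40),(6,-71,40),(20,-71,40)];uf=[(400,210),(331,210),(327,466),(390,466)]
def go(k,u,n):
    P=np.array(k)/1000.;U=(np.array(u)+.5)/4.2-.5+[190,110]
    def res(p):
        r=np.r_[p[3:6]] if n==6 else np.zeros(3)
        R=RF@cv2.Rodrigues(r)[0];t=TF+RF@p[:3]
        return np.r_[(proj(K,W,P@R.T+t)-U).ravel(),p[3:]*(5 if n==6 else 100)]
    r=least_squares(res,np.zeros(6));print(r.x,"\n",r.fun[:2*len(P)].reshape(-1,2).round(2).tolist())
go(k,u,6);go(k,u,3);go(kf,uf,3)
E
```

```text
[-0.0001  0.     -0.0041  0.0116 -0.0112 -0.    ] 
 [[-0.16, 0.03], [-0.12, 0.08], [-0.11, -0.13], [0.46, -0.08], [-0.31, 0.11], [-0.07, 0.18], [0.67, -0.79], [-0.36, 0.59]]
[-0.0009 -0.0003 -0.003   0.      0.      0.    ] 
 [[-0.54, 0.15], [-0.39, 0.15], [0.1, -0.4], [0.79, -0.4], [-0.11, 0.27], [0.26, 0.27], [0.39, -0.59], [-0.66, 0.59]]
[-0.0002  0.0004  0.0011  0.      0.      0.    ] 
 [[-0.19, -0.01], [0.13, -0.02], [-0.03, 0.02], [0.1, 0.01]]
```

servo_tool(
  rows=[
    [[0,-0.02,0],[0,0,0],0.085],
    [[0,-0.03,0],[0,0,0.05],0.085],
    [[0,-0.02,0],[0,0,0.1],0.085],
    [[0,0,0],[0,0,0.1],0.085],
    [[0,0,0],[0,0,0.12],0.085],
    [[0,0,0],[0,0,0.12],0.085],
    [[0,0,0],[0,0,0.1],0.085],
    [[0,0,0],[0,0,0.022],0.085],
    [[0,0,0],[0,0,0],0.085],
  ],
)

```text
clock: 19.87
ee_pos: [0.4969, -0.0007, 0.2059]
tool_rot: [[0.99, 0.002, -0.138], [0.138, 0.001, 0.99], [0.002, -1.0, 0.001]]
ft_force: [0.3, 0.9, -0.5]
opening: 0.0852
```

servo_tool(
  rows=[
    [[0,0,-0.015],[0,0,0],0.085],
    [[-0.001,0,-0.03],[0,0,0],0.085],
    [[-0.001,0,-0.036],[0,0,0],0.085],
    [[-0.001,0,-0.036],[0,0,0],0.085],
    [[-0.001,0,-0.036],[0,0,0],0.085],
    [[-0.001,0,-0.036],[0,0,0],0.085],
    [[-0.001,0,-0.036],[0,0,0],0.085],
    [[-0.001,0,-0.036],[0,0,0],0.085],
    [[-0.001,0,-0.02],[0,0,0],0.085],
    [[0,0,0],[0,0,0],0.085],
    [[0,0,0],[0,0,0],0.085],
    [[0,0,0],[0,0,0],0.085],
  ],
)

```text
clock: 20.87
ee_pos: [0.5252, -0.2799, 0.2083]
tool_rot: [[0.991, 0.007, -0.137], [0.137, 0.002, 0.991], [0.008, -1.0, 0.001]]
ft_force: [0.3, 0.1, -0.0]
opening: 0.0847
```

```bash
python3 - <<'E'
from h import *
save('wrist','w16');o=observe();print(o['ee_pos'],o['joint_positions'])
for n in("pin_long","pin_mid","pin_short","rack"):
    print(n,[(round(q["confidence"],2),q["at"]) for q in trace(n,"wrist")])
E
```

```text
[ 0.5255 -0.2795  0.2086] [-0.4917  0.3524  0.1816  1.394   0.0051  0.941 ]
pin_long [(0.78, [186.1, 248.7])]
pin_mid [(0.64, [92.1, 248.8]), (0.63, [139.0, 249.5])]
pin_short [(0.59, [92.1, 248.8]), (0.48, [223.3, 370.4])]
rack [(0.73, [123.3, 250.7])]
```

View pics/w16.png

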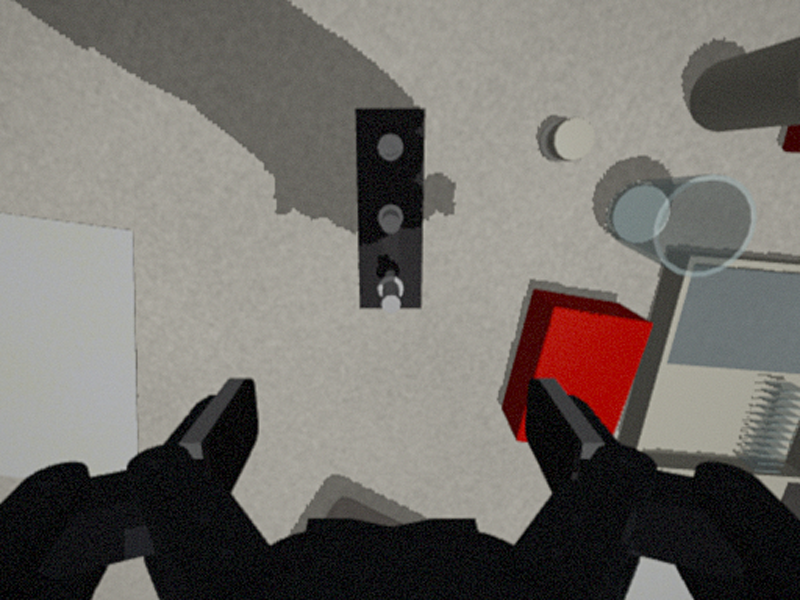

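servo_tool(
  rows=[
    [[0,0.02,0],[0,0,0.008],0.085],
    [[0,0.03,0],[0,0,0],0.085],
    [[0,0.015,0],[0,0,0],0.085],
    [[0,0,0],[0,0,0],0.085],
    [[0,0,0],[0,0,0],0.085],
    [[0,0,0],[0,0,0],0.085],
  ],
)

```text
clock: 21.62
ee_pos: [0.5267, -0.2805, 0.1452]
tool_rot: [[0.99, 0.001, -0.138], [0.138, -0.001, 0.99], [0.001, -1.0, -0.001]]
ft_force: [0.2, -0.7, 1.1]
opening: 0.0849
```

```bash
python3 - <<'E'
from h import *
save('wrist','w17');o=observe();print(o['ee_pos'])
E
python3 crop.py w16 60,210,215,285 1.2;python3 crop.py w17 60,240,205,290 1.2
```

```text
[ 0.5268 -0.2807  0.1455]
f 3.9 off 215 60
f 3.2 off 205 60
```

View pics/crop_w16.png

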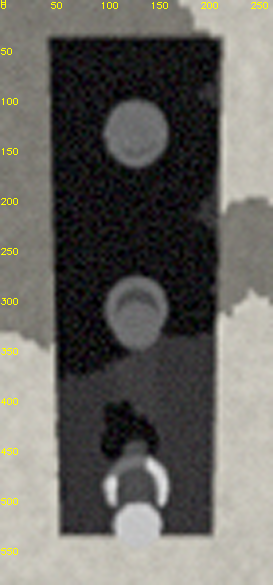

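View pics/crop_w17.png

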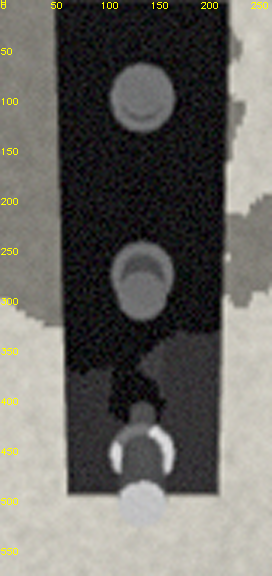

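```bash
python3 - <<'E'
from h import *
import pickle
V=[(pickle.load(open(f"pics/{t}.pkl","rb"))[0]) for t in("w16","w17")]
C=[cam("wrist",o) for o in V]
px=lambda a,b,f,c,r:np.array([(a+.5)/f-.5+c,(b+.5)/f-.5+r])
top=[px(138,525,3.9,215,60),px(142,501,3.2,205,60)]
col=[px(137,486,3.9,215,60),px(142,455,3.2,205,60)]
for n,u,z in(("top",top,.110),("collar",col,.072)):
    print(n,tri([(*c,q) for c,q in zip(C,u)]),[onz(*c,q,z) for c,q in zip(C,u)])
# rack corners in w17 bottom edge z=.034
for a,b in((68,494),(219,494)): print(onz(*C[1],px(a,b,3.2,205,60),.034))
for a,b in((60,534),(214,534),(49,38),(222,38)): print("w16",onz(*C[0],px(a,b,3.9,215,60),.034))
E
```

```text
top (array([ 0.5268, -0.294 ,  0.1024]), [np.float64(0.02755972828762468), np.float64(0.03464583073148769)]) [array([ 0.5265, -0.2917,  0.11  ]), array([ 0.5264, -0.291 ,  0.11  ])]
collar (array([ 0.5262, -0.2905,  0.0767]), [np.float64(0.010384203652143775), np.float64(0.012811788338050733)]) [array([ 0.5264, -0.2918,  0.072 ]), array([ 0.5264, -0.2921,  0.072 ])]
[ 0.5058 -0.3216  0.034 ]
[ 0.5549 -0.3148  0.034 ]
w16 [ 0.5056 -0.3212  0.034 ]
w16 [ 0.5548 -0.3145  0.034 ]
w16 [ 0.4851 -0.1744  0.034 ]
w16 [ 0.534  -0.1676  0.034 ]
```

servo_tool(
  rows=[
    [[-0.0019,0,-0.0106],[0,0,0],0.085],
    [[0,0.01,0],[0,0,0],0.085],
    [[0,0.02,0],[0,0,0],0.085],
    [[0,0.02,0],[0,0,0],0.085],
    [[0,0.0175,0],[0,0,0],0.085],
    [[0,0,0],[0,0,0],0.085],
    [[0,0,0],[0,0,0],0.085],
    [[0,0,0],[0,0,0],0.085],
  ],
)

```text
clock: 22.33
ee_pos: [0.526, -0.2917, 0.0772]
tool_rot: [[0.991, 0.001, -0.137], [0.137, -0.0, 0.991], [0.001, -1.0, -0.0]]
ft_force: [0.5, 0.4, 0.8]
opening: 0.0852
```

```bash
python3 - <<'E'
from h import *
delta([.5264,-.2915,.078],Rtool(Rz(.1377)));save('wrist','w18')
E
```

```text
clock 22.3333 pos [ 0.526  -0.2917  0.0772] d_tool [ 0.0004 -0.0008  0.0002] turn [ 0.0005 -0.0005  0.0006] F [0.4715 0.424  0.8499] open 0.0852
```

View pics/w18.png

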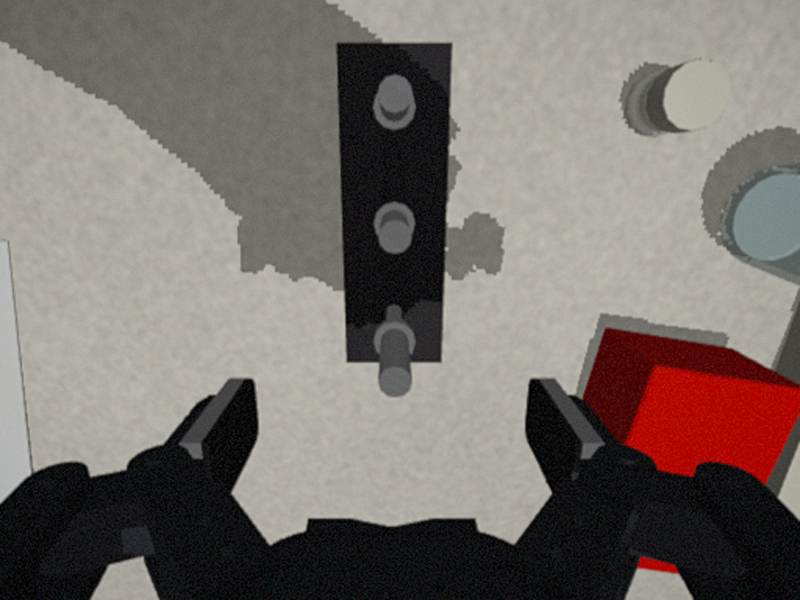

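```bash
python3 - <<'E'
from h import *
K=get_calibration("wrist")["camera_matrix"];W=np.linalg.inv(get_calibration("wrist")["mount"])
for p in([0,-.0328,0],[0,.0052,0]): print(proj(K,W,p)*1.5625, proj(K,W,np.array(p)+[.001,0,.001])*1.5625)
E
```

```text
[[393.1226 381.5488]] [[396.0038 378.9405]]
[[392.8341 340.8844]] [[395.1798 338.7008]]
```

servo_tool(
  rows=[
    [[0.0003,0,0],[0,0,0],0.06],
    [[0,0,0],[0,0,0],0.045],
    [[0,0,0],[0,0,0],0.035],
    [[0,0,0],[0,0,0],0.025],
    [[0,0,0],[0,0,0],0.015],
    [[0,0,0],[0,0,0],0.005],
    [[0,0,0],[0,0,0],0.0],
    [[0,0,0],[0,0,0],0.0],
    [[0,0,0],[0,0,0],0.0],
    [[0,0,0],[0,0,0],0.0],
    [[0,0,0],[0,0,0],0.0],
    [[0,0,0],[0,0,0],0.0],
  ],
)

```text
clock: 23.38
ee_pos: [0.5258, -0.2912, 0.0763]
tool_rot: [[0.991, -0.0, -0.137], [0.137, 0.0, 0.991], [-0.0, -1.0, 0.0]]
ft_force: [0.0, -0.5, 0.8]
opening: -0.0
```

servo_tool(
  rows=[
    [[0,-0.01,0],[0,0,0],0.0],
    [[0,-0.02,0],[0,0,0],0.0],
    [[0,-0.03,0],[0,0,0],0.0],
    [[0,-0.035,0],[0,0,0],0.0],
    [[0,-0.025,0],[0,0,0],0.0],
    [[0,-0.015,0],[0,0,0],0.0],
    [[0,0,0],[0,0,0],0.0],
    [[0,0,0],[0,0,0],0.0],
    [[0,0,0],[0,0,0],0.0],
  ],
)

```text
clock: 24.13
ee_pos: [0.5255, -0.291, 0.2108]
tool_rot: [[0.991, -0.001, -0.137], [0.137, 0.001, 0.991], [-0.001, -1.0, 0.001]]
ft_force: [-0.4, 0.9, -0.1]
opening: -0.0001
```

```bash
python3 - <<'E'
from h import *
save('wrist','w19')
E
python3 crop.py w19 180,330,190,310 1.5
```

```text
f 3.9 off 190 180
```

View pics/crop_w19.png

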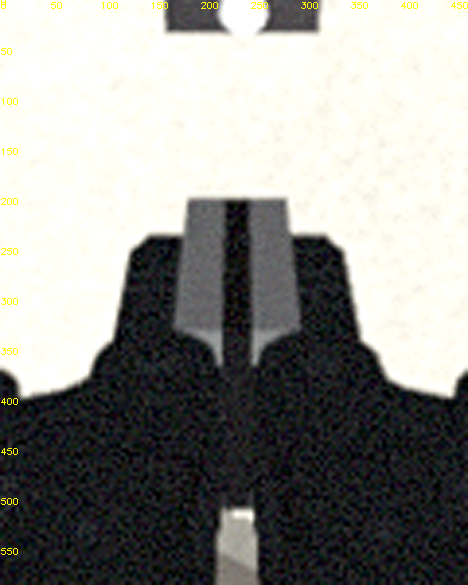

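View pics/w19.png

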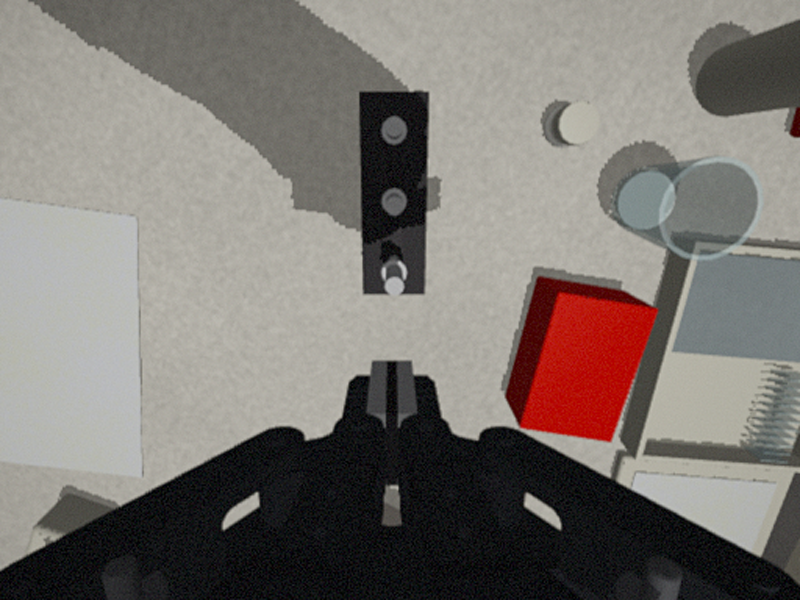

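```bash
python3 - <<'E'
from h import *
K=get_calibration("wrist")["camera_matrix"];W=np.linalg.inv(get_calibration("wrist")["mount"])
for y in(0,-.01,-.019,-.03,-.04):
  print(y,[ (round(z,3),proj(K,W,[0.003,y,z])[0].round(1).tolist()) for z in(-.011,0,.011)])
print("w19 pin top pred",proj(K,W,[0.0,.2108-.110,0])*1.5625,"collar",proj(K,W,[0.0,.2108-.072,0])*1.5625)
E
```

```text
0 [(-0.011, [256.0, 236.6]), (0, [256.0, 221.1]), (0.011, [256.1, 205.2])]
-0.01 [(-0.011, [256.2, 243.5]), (0, [256.3, 227.3]), (0.011, [256.4, 210.6])]
-0.019 [(-0.011, [256.5, 250.3]), (0, [256.6, 233.5]), (0.011, [256.7, 216.0])]
-0.03 [(-0.011, [256.9, 259.6]), (0, [257.0, 241.9]), (0.011, [257.1, 223.4])]
-0.04 [(-0.011, [257.3, 269.2]), (0, [257.4, 250.5]), (0.011, [257.6, 231.1])]
w19 pin top pred [[392.4305 284.0662]] collar [[392.3336 270.3953]]
```

```bash
python3 - <<'E'
from h import *
im=snapshot("scene");o=observe();K,W=cam("scene")
R=o["tool_rot"];p=o["ee_pos"]
pts=lambda q:proj(K,W,p+R@np.array(q))[0]
u=pts([0,0,0]);c0,r0=int(u[0])-45,int(u[1])-70;f=6
c=cv2.resize(im[r0:r0+110,c0:c0+90][:,:,::-1],None,fx=f,fy=f,interpolation=cv2.INTER_CUBIC)
for q,col in(([0,0,0],(0,0,255)),([0,0,-.018],(0,255,0)),([0,0,.011],(255,0,0)),([0,-.019,0],(0,0,255)),([0,-.019,-.018],(0,255,0)),([0,-.1,0],(0,0,255))):
    v=((pts(q)+.5-[c0,r0])*f).astype(int);cv2.circle(c,tuple(int(t) for t in v),3,col,-1)
cv2.imwrite("pics/s20.png",np.clip(c*1.3,0,255).astype(np.uint8))
E
```

```text
(no output)
```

View pics/s20.png

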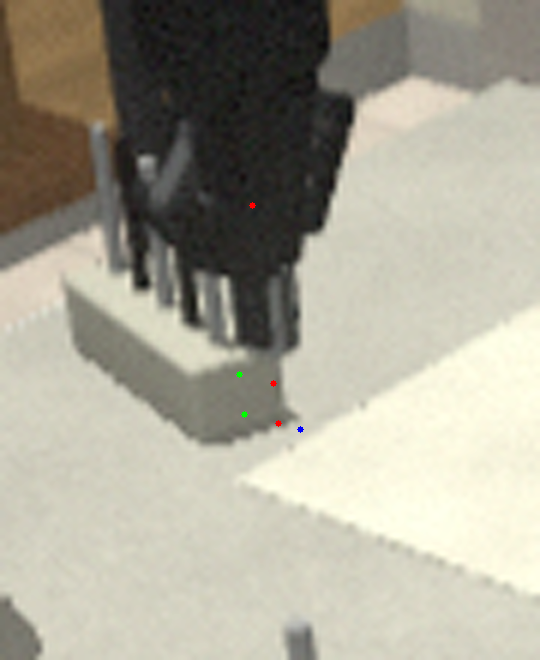

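servo_tool(
  rows=[
    [[0,0,0],[0,0,0],0.085],
    [[0,0,0],[0,0,0],0.085],
    [[0,0,0],[0,0,0],0.085],
    [[0.0006,0.02,0],[0,0,0],0.085],
    [[0,0.035,0],[0,0,0],0.085],
    [[0,0.04,0],[0,0,0],0.085],
    [[0,0.02,0],[0,0,0],0.085],
    [[0,0,0],[0,0,0],0.085],
    [[0,0,0],[0,0,0],0.085],
    [[0,0,0],[0,0,0],0.085],
  ],
)

```text
clock: 25.07
ee_pos: [0.5274, -0.2917, 0.098]
tool_rot: [[0.991, 0.002, -0.137], [0.137, -0.001, 0.991], [0.001, -1.0, -0.001]]
ft_force: [-0.2, -0.5, 0.2]
opening: 0.0851
```

```bash
python3 - <<'E'
from h import *
delta([.5264,-.2915,.054],Rtool(Rz(.1377)));o,_=save('wrist','w21');save('scene','s21')
K,W=cam('wrist',o)
print(proj(K,W,[.5264,-.2915,.110])*1.5625,proj(K,W,[.5264,-.2915,.072])*1.5625)
im=snapshot("scene");K,W=cam("scene");u=proj(K,W,[.5264,-.2915,.09])[0];c0,r0=int(u[0])-55,int(u[1])-70
c=cv2.resize(im[r0:r0+110,c0:c0+110][:,:,::-1],None,fx=6,fy=6,interpolation=cv2.INTER_CUBIC);cv2.imwrite("pics/s21c.png",c)
E
```

```text
clock 25.0667 pos [ 0.5274 -0.2917  0.098 ] d_tool [-0.001   0.044   0.0003] turn [ 0.001  -0.0002  0.0014] F [-0.2456 -0.5235  0.2369] open 0.0851
[[390.5729 356.6481]] [[390.6266 323.8276]]
```

View pics/w21.png

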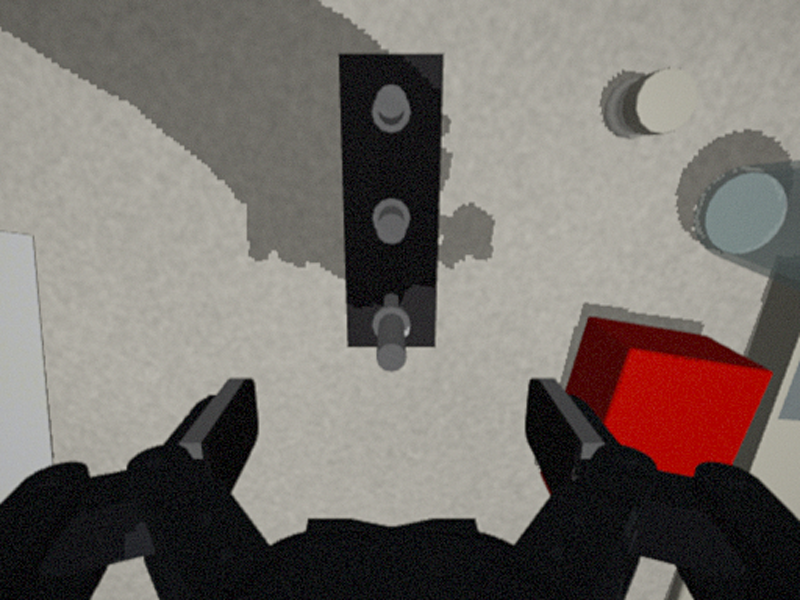

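View pics/s21c.png

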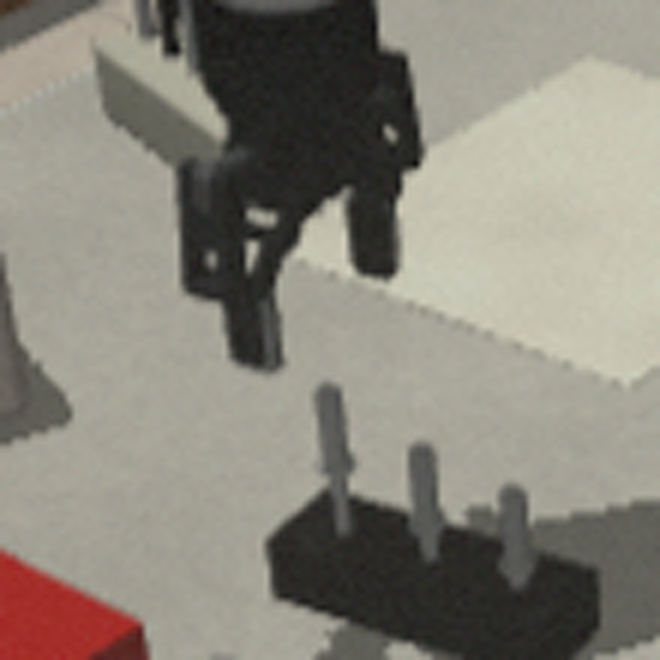

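servo_tool(
  rows=[
    [[-0.0009,0.01,0],[0,0,0],0.085],
    [[0,0.015,0],[0,0,0],0.085],
    [[0,0.015,0],[0,0,0],0.085],
    [[0,0.01,0],[0,0,0],0.06],
    [[0,0,0],[0,0,0],0.05],
    [[0,0,0],[0,0,0],0.04],
    [[0,0,0],[0,0,0],0.035],
  ],
)

```text
clock: 25.8
ee_pos: [0.526, -0.2915, 0.047]
tool_rot: [[0.991, 0.001, -0.137], [0.137, -0.0, 0.991], [0.0, -1.0, -0.0]]
ft_force: [-0.3, 0.4, 0.9]
opening: 0.0384
```

```bash
python3 - <<'E'
from h import *
delta([.5264,-.2915,.048],Rtool(Rz(.1377)));o,_=save('wrist','w22')
im=snapshot("scene");K,W=cam("scene");u=proj(K,W,[.5264,-.2915,.09])[0];c0,r0=int(u[0])-55,int(u[1])-70
c=cv2.resize(im[r0:r0+110,c0:c0+110][:,:,::-1],None,fx=6,fy=6,interpolation=cv2.INTER_CUBIC);cv2.imwrite("pics/s22c.png",c)
E
```

```text
clock 25.8 pos [ 0.526  -0.2915  0.047 ] d_tool [ 0.0004 -0.001  -0.0001] turn [ 0.0004 -0.0002  0.0005] F [-0.2763  0.3938  0.9318] open 0.0384
```

View pics/w22.png

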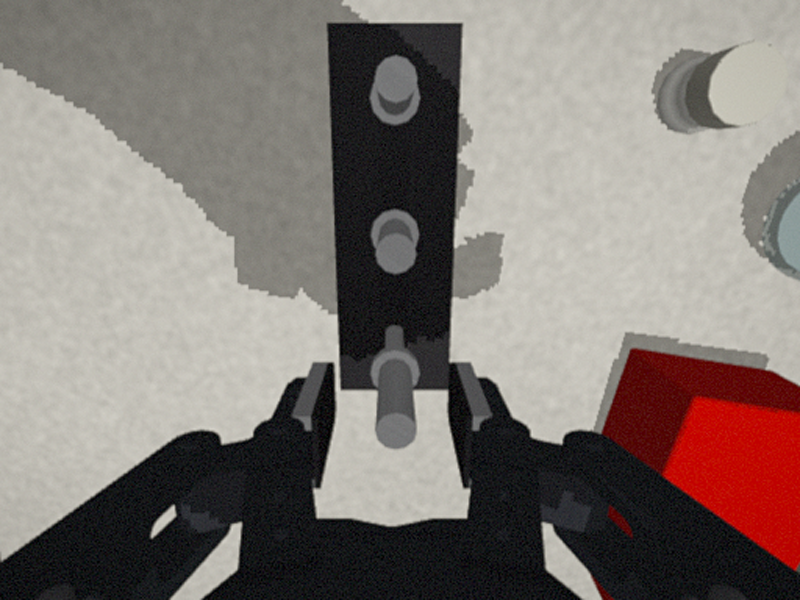

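View pics/s22c.png

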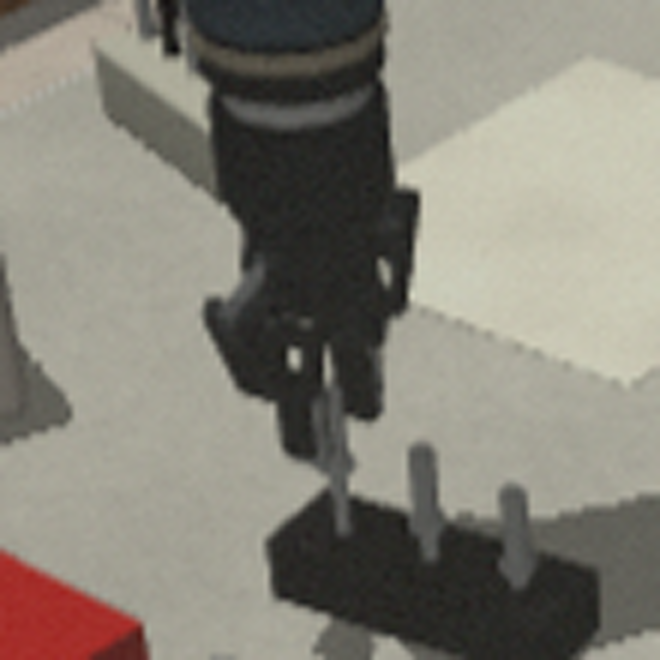

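servo_tool(
  rows=[
    [[0.0004,0,0],[0,0,0],0.025],
    [[0,0,0],[0,0,0],0.018],
    [[0,0,0],[0,0,0],0.01],
    [[0,0,0],[0,0,0],0.0],
    [[0,0,0],[0,0,0],0.0],
    [[0,0,0],[0,0,0],0.0],
    [[0,0,0],[0,0,0],0.0],
    [[0,0,0],[0,0,0],0.0],
  ],
)

```text
clock: 26.57
ee_pos: [0.5264, -0.2914, 0.0468]
tool_rot: [[0.991, 0.001, -0.137], [0.137, -0.0, 0.991], [0.001, -1.0, -0.0]]
ft_force: [0.9, 0.9, 6.1]
opening: 0.01
```

```bash
python3 - <<'E'
from h import *
o,_=save('wrist','w23');print(o['ft_force'],o['torque'])
E
```

```text
[0.9165 0.8693 6.1036] [ 0.0653 -0.1997  0.0128]
```

View pics/w23.png

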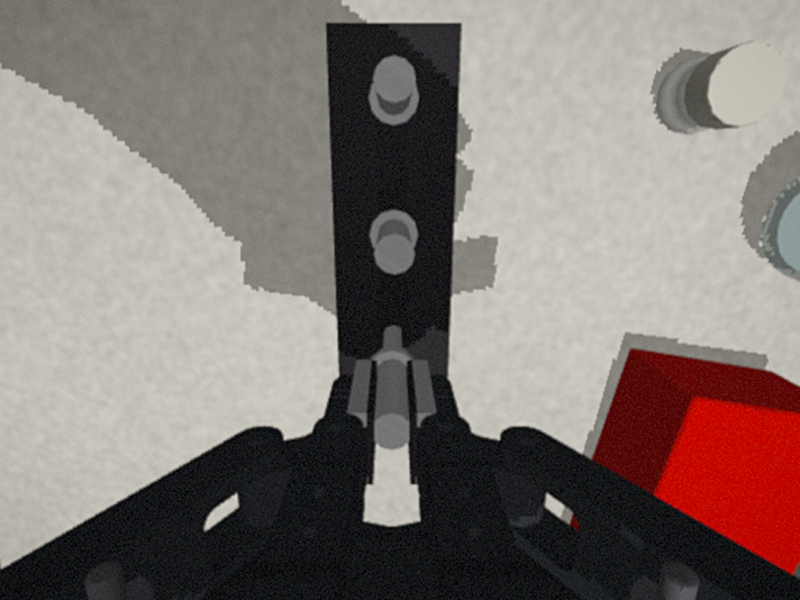

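servo_tool(
  rows=[
    [[0,-0.008,0],[0,0,0],0.0],
    [[0,-0.015,0],[0,0,0],0.0],
    [[0,-0.025,0],[0,0,0],0.0],
    [[0,-0.035,0],[0,0,0],0.0],
    [[0,-0.035,0],[0,0,0],0.0],
    [[0,-0.03,0],[0,0,0],0.0],
    [[0,-0.015,0],[0,0,0],0.0],
    [[0,0,0],[0,0,0],0.0],
    [[0,0,0],[0,0,0],0.0],
    [[0,0,0],[0,0,0],0.0],
  ],
)

```text
clock: 27.45
ee_pos: [0.5253, -0.2909, 0.2082]
tool_rot: [[0.991, -0.002, -0.137], [0.137, 0.001, 0.991], [-0.002, -1.0, 0.001]]
ft_force: [-0.6, 0.4, -0.8]
opening: 0.0102
```

```bash
python3 - <<'E'
from h import *
o,_=save('wrist','w24');print(o['ft_force'],o['torque'],o['ee_pos'])
E
python3 crop.py w24 170,320,190,310 1.5
```

```text
[-0.6032  0.4216 -0.7777] [ 0.0605 -0.0356  0.0148] [ 0.5253 -0.2909  0.2082]
f 3.9 off 190 170
```

View pics/crop_w24.png

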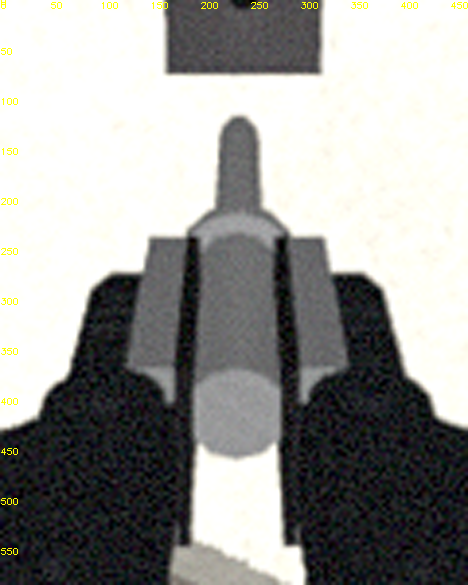

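```bash
cat > pinov.py <<'E'
from h import *
import pickle,sys
K=get_calibration("wrist")["camera_matrix"];W=np.linalg.inv(get_calibration("wrist")["mount"])
def pinparts(): 
    return [cyl(2.5,0,0),cyl(4,7,62),cyl(9,62,62),cyl(9,66,66),cyl(6,66,66),cyl(6,104,104)]
def draw(tag,box_,t,rv=(0,0,0)):
    im=pickle.load(open(f"pics/{tag}.pkl","rb"))[1]
    f=580/(box_[1]-box_[0])
    R=R0m@cv2.Rodrigues(np.array(rv,float))[0]
    c=outline(np.clip(im*1.3,0,255).astype(np.uint8),K,W,pinparts(),R,np.array(t),box_,f);cv2.imwrite(f"pics/pov_{tag}.png",c)
if __name__=="__main__":
    a=list(map(float,sys.argv[3].split(",")));draw(sys.argv[1],tuple(map(int,sys.argv[2].split(","))),a[:3],a[3:] or (0,0,0))
E
python3 pinov.py w24 185,295,210,290 0,0.0408,0
```

```text
(no output)
```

View pics/pov_w24.png

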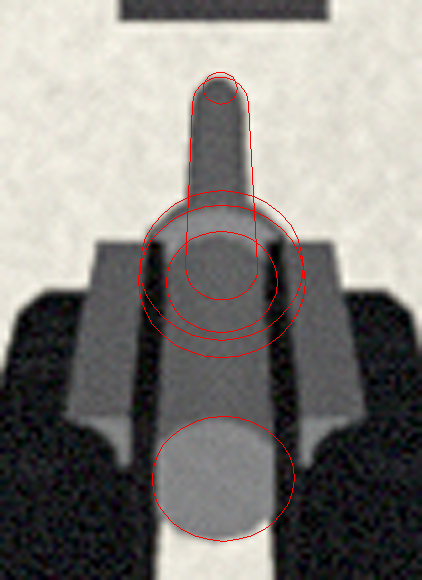

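```bash
cat >> h.py <<'E'
PQ=np.array([-.0006,.0408,0.])
def pinp(tipz,dx=-.0003,dy=0.,RT=None):
    RT=Rtool(RF) if RT is None else RT
    return TF+RF@np.array([dx,dy,tipz])-RT@PQ,RT
E
python3 -c "
from h import *
p,R=pinp(.075);print(p)
delta(p,R)
v=Rtool(Rz(.1377));print(v.T@(p-observe()['ee_pos']))
"
```

```text
[0.5357 0.0453 0.1575]
clock 27.5 pos [ 0.5251 -0.2908  0.2078] d_tool [0.0566 0.0507 0.3314] turn [-0.0016 -0.0007 -0.6133] F [-0.6473  0.7814 -0.6585] open 0.0099
[0.0565 0.0503 0.3315]
```

servo_tool(
  rows=[
    [[0,0,0.012],[0,0,0],0.0],
    [[0,0,0.025],[0,0,0],0.0],
    [[0,0,0.035],[0,0,0],0.0],
    [[0,0,0.036],[0,0,0],0.0],
    [[0,0,0.036],[0,0,0],0.0],
    [[0,0,0.036],[0,0,0],0.0],
    [[0,0,0.036],[0,0,0],0.0],
    [[0,0,0.036],[0,0,0],0.0],
    [[0,0,0.036],[0,0,0],0.0],
    [[0,0,0.028],[0,0,0],0.0],
    [[0,0,0.012],[0,0,0],0.0],
    [[0,0,0],[0,0,-0.05],0.0],
  ],
)

```text
clock: 28.5
ee_pos: [0.4809, 0.0365, 0.208]
tool_rot: [[0.989, 0.047, -0.141], [0.14, 0.008, 0.99], [0.047, -0.999, 0.001]]
ft_force: [-0.3, -0.1, -0.2]
opening: 0.0098
```

servo_tool(
  rows=[
    [[0,0,0],[0,0,-0.08],0.0],
    [[0,0,0],[0,0,-0.1],0.0],
    [[0,0,0],[0,0,-0.1],0.0],
    [[0,0,0],[0,0,-0.1],0.0],
    [[0,0,0],[0,0,-0.1],0.0],
    [[0,0,0],[0,0,-0.08],0.0],
    [[0,0,0],[0,0,0],0.0],
    [[0,0,0],[0,0,0],0.0],
    [[0,0,0],[0,0,0],0.0],
    [[0,0,0],[0,0,0],0.0],
  ],
)

```text
clock: 29.33
ee_pos: [0.4829, 0.0337, 0.2108]
tool_rot: [[0.812, 0.567, -0.137], [0.112, 0.079, 0.991], [0.573, -0.82, -0.0]]
ft_force: [-0.1, -0.8, -0.7]
opening: 0.0102
```

```bash
python3 -c "
from h import *
p,R=pinp(.075);delta(p,R);print(R.T@(p-observe()['ee_pos']))
save('wrist','w25')
"
```

```text
clock 29.3333 pos [0.4829 0.0337 0.2108] d_tool [0.0136 0.0745 0.0042] turn [ 0.0001 -0.0001 -0.0011] F [-0.0934 -0.8085 -0.7221] open 0.0102
[0.0136 0.0745 0.0042]
```

View pics/w25.png

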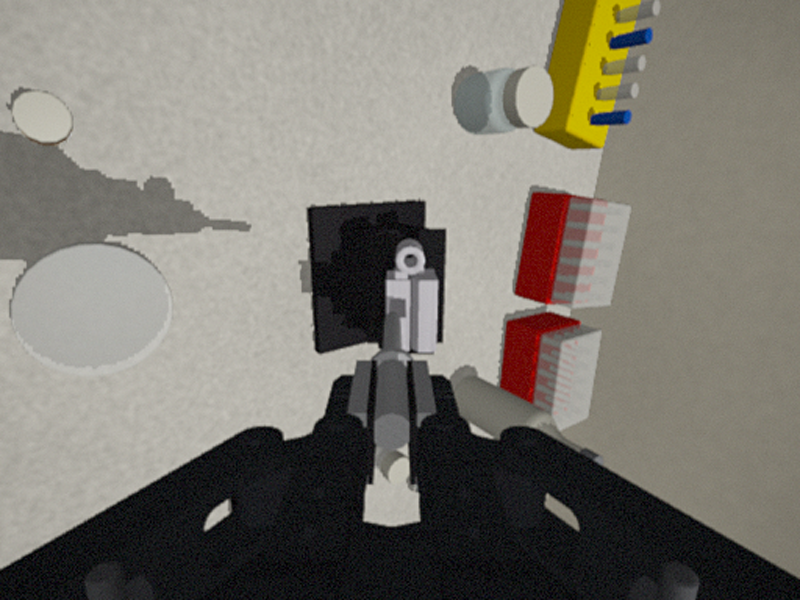

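servo_tool(
  rows=[
    [[0.0136,0,0.0042],[0,0,0],0.0],
    [[0,0.015,0],[0,0,0],0.0],
    [[0,0.025,0],[0,0,0],0.0],
    [[0,0.022,0],[0,0,0],0.0],
    [[0,0.012,0],[0,0,0],0.0],
    [[0,0,0],[0,0,0],0.0],
    [[0,0,0],[0,0,0],0.0],
    [[0,0,0],[0,0,0],0.0],
  ],
)

```text
clock: 30.05
ee_pos: [0.5341, 0.0453, 0.1571]
tool_rot: [[0.812, 0.567, -0.137], [0.112, 0.079, 0.991], [0.573, -0.82, 0.0]]
ft_force: [-0.1, -0.2, 0.2]
opening: 0.0101
```

```bash
python3 -c "
from h import *
p,R=pinp(.075);delta(p,R)
save('wrist','w26')
"; python3 crop.py w26 120,300,190,320 1.2; python3 pinov.py w26 120,290,210,300 -.0006,0.0408,0
```

```text
clock 30.05 pos [0.5341 0.0453 0.1571] d_tool [ 0.0015  0.0006 -0.0002] turn [-0.0001 -0.0001 -0.0013] F [-0.1377 -0.2194  0.1523] open 0.0101
f 3.2 off 190 120
```

View pics/crop_w26.png

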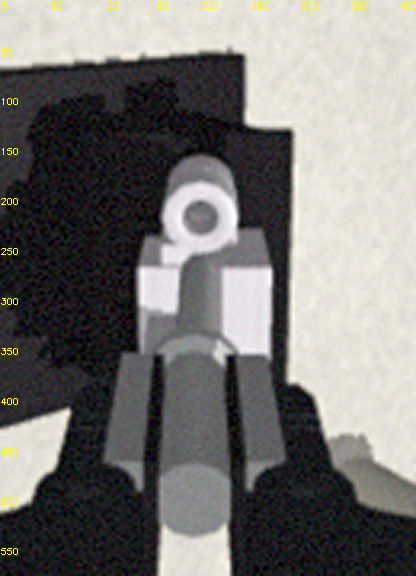

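View pics/pov_w26.png

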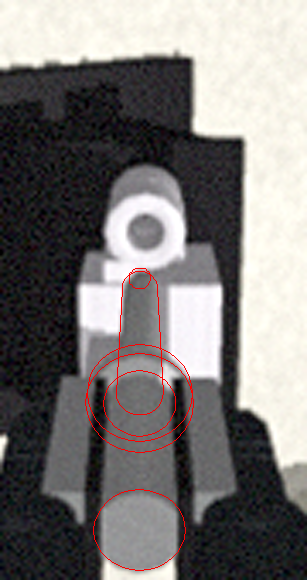

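```bash
python3 - <<'E'
from h import *
import pickle
o,im=pickle.load(open("pics/w26.pkl","rb"))[:2];K,W=cam("wrist",o)
print("bore pred",proj(K,W,TF+RF@[0,0,.038]),"dx1mm",proj(K,W,TF+RF@[.001,0,.038]),"dy1",proj(K,W,TF+RF@[0,.001,.038]))
t=o["ee_pos"]+o["tool_rot"]@PQ
print("tip in half",RF.T@(t-TF),"pin axis hit z38",proj(K,W,t+o["tool_rot"]@[0,.0377,0]))
E
```

```text
bore pred [[252.6696 188.1894]] dx1mm [[253.7714 188.1904]] dy1 [[252.6725 187.1288]]
tip in half [-0.0019  0.0002  0.0756] pin axis hit z38 [[250.5317 187.9736]]
```

servo_tool(
  rows=[
    [[0.0016,0.0,0.0001],[0,0,-0.001],0.0],
    [[0,0.008,0],[0,0,0],0.0],
    [[0,0.01,0],[0,0,0],0.0],
    [[0,0.008,0],[0,0,0],0.0],
    [[0,0.004,0],[0,0,0],0.0],
    [[0,0,0],[0,0,0],0.0],
    [[0,0,0],[0,0,0],0.0],
    [[0,0,0],[0,0,0],0.0],
  ],
)

```text
clock: 30.77
ee_pos: [0.5518, 0.0478, 0.133]
tool_rot: [[0.811, 0.568, -0.137], [0.112, 0.079, 0.991], [0.574, -0.819, 0.0]]
ft_force: [0.9, -0.3, -0.3]
opening: 0.0105
```

```bash
cat > pst.py <<'E'
from h import *
import sys
o,im=save("wrist",sys.argv[1]);RT=o["tool_rot"]
t=o["ee_pos"]+RT@PQ
print(o["clock"],"tip in half",RF.T@(t-TF),"axis",RF.T@(-RT[:,1]),"F_half",RF.T@o["ft_force"],"T",o["torque"],"open",round(o["opening"],4))
E
python3 pst.py w27; python3 crop.py w27 150,290,210,300 1.2
```

```text
30.7667 tip in half [-0.001   0.0003  0.0455] axis [ 0.0001 -0.      1.    ] F_half [ 0.5585 -0.3866 -0.7643] T [-0.0789  0.5823 -0.0169] open 0.0105
f 4.2 off 210 150
```

View pics/crop_w27.png

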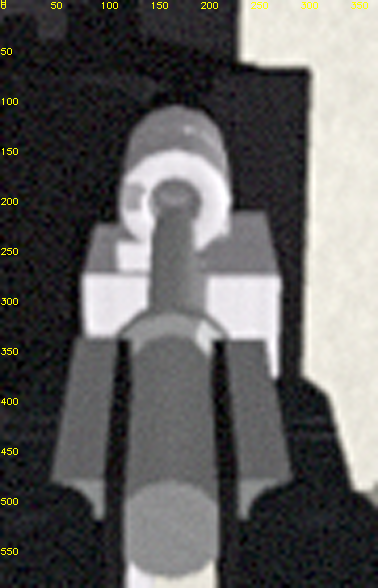

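servo_tool(
  rows=[
    [[0.0007,0.0,0.0],[0,0,0],0.0],
    [[0,0.003,0],[0,0,0],0.0],
    [[0,0.003,0],[0,0,0],0.0],
    [[0,0.003,0],[0,0,0],0.0],
    [[0,0.003,0],[0,0,0],0.0],
    [[0,0.003,0],[0,0,0],0.0],
    [[0,0,0],[0,0,0],0.0],
    [[0,0,0],[0,0,0],0.0],
  ],
)

```text
clock: 31.48
ee_pos: [0.5608, 0.0491, 0.1206]
tool_rot: [[0.812, 0.567, -0.137], [0.112, 0.079, 0.991], [0.573, -0.82, 0.0]]
ft_force: [0.4, 0.0, -0.0]
opening: 0.0103
```

```bash
python3 pst.py w28; python3 crop.py w28 150,290,210,300 1.2
```

```text
31.4833 tip in half [-0.0007  0.0003  0.0301] axis [ 0.0008 -0.0001  1.    ] F_half [ 0.3242 -0.0488 -0.2534] T [-0.0724  0.5832 -0.0885] open 0.0103
f 4.2 off 210 150
```

View pics/crop_w28.png

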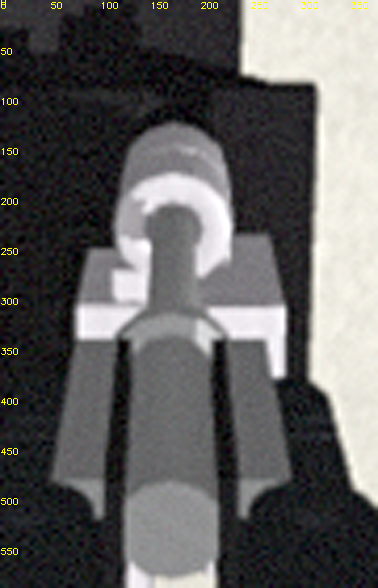

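servo_tool(
  rows=[
    [[0.0003,0.003,0.0],[0,0,0],0.0],
    [[0,0.003,0],[0,0,0],0.0],
    [[0,0.003,0],[0,0,0],0.0],
    [[0,0.003,0],[0,0,0],0.0],
    [[0,0.003,0],[0,0,0],0.0],
    [[0,0.003,0],[0,0,0],0.0],
    [[0,0,0],[0,0,0],0.0],
    [[0,0,0],[0,0,0],0.0],
  ],
)

```text
clock: 32.2
ee_pos: [0.5713, 0.0506, 0.1061]
tool_rot: [[0.812, 0.568, -0.137], [0.112, 0.079, 0.991], [0.573, -0.82, 0.0]]
ft_force: [-0.4, -0.5, 0.1]
opening: 0.0095
```

```bash
python3 pst.py w29; python3 crop.py w29 150,290,210,300 1.2
```

```text
32.2 tip in half [-0.0004  0.0003  0.0122] axis [ 0.0007 -0.0001  1.    ] F_half [-0.3009 -0.4603  0.3482] T [-0.0459  0.5567 -0.0265] open 0.0095
f 4.2 off 210 150
```

View pics/crop_w29.png

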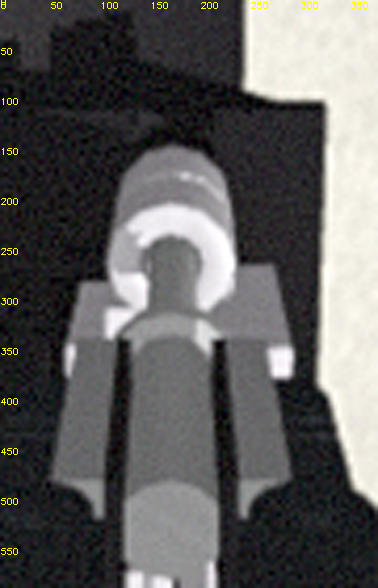

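servo_tool(
  rows=[
    [[0.0001,0.003,0.0],[0,0,0],0.0],
    [[0,0.003,0],[0,0,0],0.0],
    [[0,0.003,0],[0,0,0],0.0],
    [[0,0.003,0],[0,0,0],0.0],
    [[0,0.003,0],[0,0,0],0.0],
    [[0,0.003,0],[0,0,0],0.0],
    [[0,0.002,0],[0,0,0],0.0],
    [[0,0,0],[0,0,0],0.0],
    [[0,0,0],[0,0,0],0.0],
  ],
)

```text
clock: 33.0
ee_pos: [0.5828, 0.0521, 0.0899]
tool_rot: [[0.812, 0.568, -0.137], [0.112, 0.079, 0.991], [0.573, -0.819, 0.0]]
ft_force: [-0.7, 0.0, -0.6]
opening: 0.0101
```

```bash
python3 pst.py w30; python3 crop.py w30 150,290,210,300 1.2
```

```text
33.0 tip in half [-0.0001  0.0003 -0.0077] axis [ 0.0005 -0.0001  1.    ] F_half [-0.8793  0.1309 -0.1138] T [-0.0446  0.5523  0.0031] open 0.0101
f 4.2 off 210 150
```

View pics/crop_w30.png

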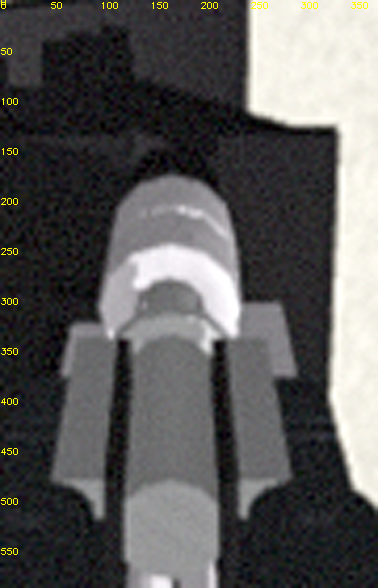

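Now pushing against the bung: 2 mm steps, watching the axial force.

servo_tool(
  rows=[
    [[0,0.002,0.0],[0,0,0],0.0],
    [[0,0.002,0],[0,0,0],0.0],
    [[0,0.002,0],[0,0,0],0.0],
    [[0,0.002,0],[0,0,0],0.0],
    [[0,0.002,0],[0,0,0],0.0],
    [[0,0,0],[0,0,0],0.0],
    [[0,0,0],[0,0,0],0.0],
  ],
)

```text
clock: 33.63
ee_pos: [0.5887, 0.053, 0.0819]
tool_rot: [[0.811, 0.568, -0.137], [0.112, 0.079, 0.991], [0.574, -0.819, 0.0]]
ft_force: [0.1, -0.5, 0.6]
opening: 0.0099
```

```bash
python3 pst.py w31; python3 crop.py w31 150,290,210,300 1.2
```

```text
33.6333 tip in half [ 0.0002  0.0003 -0.0177] axis [-0.0001 -0.      1.    ] F_half [ 0.4112 -0.5269  0.4598] T [-0.0459  0.3769  0.0291] open 0.0099
f 4.2 off 210 150
```

View pics/crop_w31.png

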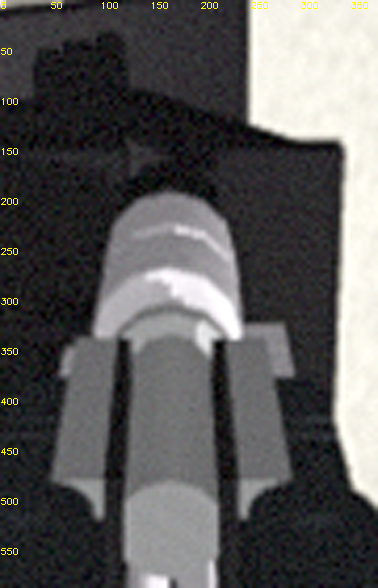

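servo_tool(
  rows=[
    [[0,0.001,0.0],[0,0,0],0.0],
    [[0,0.002,0],[0,0,0],0.0],
    [[0,0.001,0],[0,0,0],0.0],
  ],
)

```text
clock: 33.93
ee_pos: [0.5909, 0.0532, 0.0786]
tool_rot: [[0.811, 0.568, -0.137], [0.112, 0.079, 0.991], [0.574, -0.819, 0.0]]
ft_force: [-3.9, 0.2, 4.7]
opening: 0.0105
```

```bash
python3 pst.py w32; python3 crop.py w32 150,290,210,300 1.2
```

```text
33.9333 tip in half [ 0.0001  0.0003 -0.0216] axis [-0.0002 -0.      1.    ] F_half [-0.4081  0.7539  6.0354] T [-0.0961  0.5051 -0.0013] open 0.0105
f 4.2 off 210 150
```

View pics/crop_w32.png

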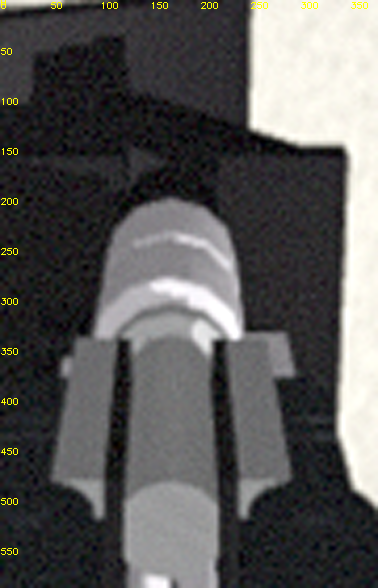

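servo_tool(
  rows=[
    [[0,0.001,0.0],[0,0,0],0.0],
    [[0,0.001,0],[0,0,0],0.0],
    [[0,0.001,0],[0,0,0],0.0],
  ],
)

```text
clock: 34.23
ee_pos: [0.5925, 0.0535, 0.0762]
tool_rot: [[0.811, 0.568, -0.137], [0.112, 0.079, 0.991], [0.574, -0.819, 0.0]]
ft_force: [-3.9, -1.0, 5.6]
opening: 0.0102
```

```bash
python3 pst.py w33
```

```text
34.2333 tip in half [ 0.0001  0.0003 -0.0246] axis [-0.0001 -0.      1.    ] F_half [-0.0448 -0.4232  6.9112] T [-0.0635  0.4519 -0.0159] open 0.0102
```

servo_tool(
  rows=[
    [[0,0.001,0.0],[0,0,0],0.0],
    [[0,0.0005,0],[0,0,0],0.0],
  ],
)

```text
clock: 34.45
ee_pos: [0.5936, 0.0543, 0.0758]
tool_rot: [[0.811, 0.569, -0.138], [0.112, 0.08, 0.99], [0.575, -0.818, 0.001]]
ft_force: [-15.4, 2.1, 23.1]
opening: 0.0098
```

```bash
python3 pst.py w34; python3 crop.py w34 150,290,210,300 1.2
```

```text
34.45 tip in half [ 0.0009  0.001  -0.0256] axis [-0.0015 -0.0015  1.    ] F_half [ 0.932   4.2331 27.4986] T [0.5144 0.7448 0.4909] open 0.0098
f 4.2 off 210 150
```

View pics/crop_w34.png

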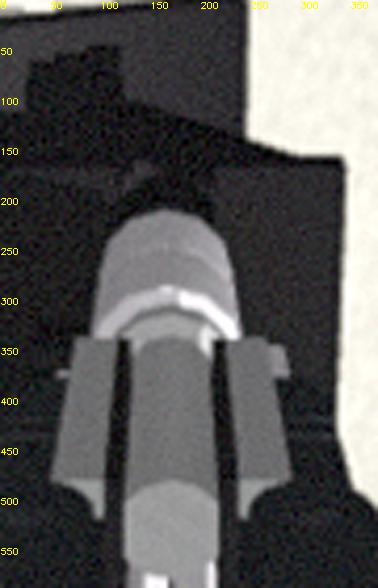

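servo_tool(
  rows=[
    [[0,-0.0005,0.0],[0,0,0],0.0],
    [[0,0,0],[0,0,0],0.018],
    [[0,0,0],[0,0,0],0.025],
    [[0,0,0],[0,0,0],0.032],
    [[0,0,0],[0,0,0],0.032],
    [[0,0,0],[0,0,0],0.032],
    [[0,0,0],[0,0,0],0.032],
  ],
)

```text
clock: 35.08
ee_pos: [0.593, 0.0536, 0.0751]
tool_rot: [[0.812, 0.568, -0.137], [0.112, 0.079, 0.991], [0.573, -0.819, 0.0]]
ft_force: [0.0, 0.6, -0.7]
opening: 0.0322
```

```bash
python3 pst.py w35; python3 crop.py w35 150,330,190,320 1.2
```

```text
35.0833 tip in half [-0.0001  0.0003 -0.0257] axis [ 0.0004 -0.0001  1.    ] F_half [-0.3275  0.5861 -0.631 ] T [-0.136   0.5679  0.0161] open 0.0322
f 3.2 off 190 150
```

View pics/crop_w35.png

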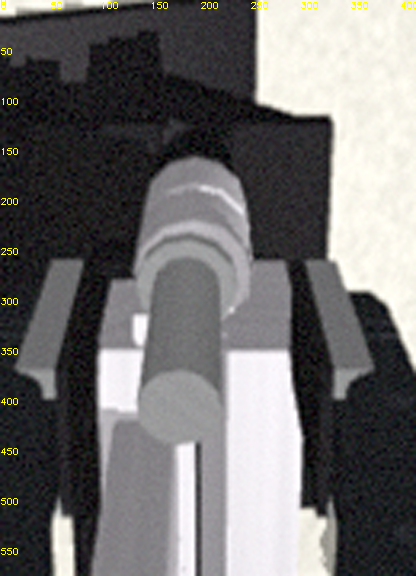

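servo_tool(
  rows=[
    [[0,-0.008,0],[0,0,0],0.032],
    [[0,-0.015,0],[0,0,0],0.032],
    [[0,-0.025,0],[0,0,0],0.04],
    [[0,-0.03,0],[0,0,0],0.06],
    [[0,-0.02,0],[0,0,0],0.08],
    [[0,0,0],[0,0,0],0.085],
    [[0,0,0],[0,0,0],0.085],
    [[0,0,0],[0,0,0],0.085],
  ],
)

```text
clock: 35.8
ee_pos: [0.5374, 0.0458, 0.1555]
tool_rot: [[0.811, 0.568, -0.137], [0.112, 0.079, 0.991], [0.574, -0.819, 0.0]]
ft_force: [-0.2, -0.3, 0.3]
opening: 0.0851
```

```bash
python3 pst.py w36; python3 crop.py w36 130,270,200,310 1.1; python3 -c "
from h import *
save('scene','s36')
im=snapshot('scene');c=cv2.resize(im[160:250,200:300][:,:,::-1],None,fx=6.4,fy=6.4,interpolation=cv2.INTER_CUBIC);cv2.imwrite('pics/s36c.png',c)"
```

```text
35.8 tip in half [-0.      0.0003  0.0723] axis [-0.0003  0.      1.    ] F_half [-0.0513 -0.2817  0.3418] T [-0.0579  0.5091 -0.0017] open 0.0851
f 4.2 off 200 130
```

View pics/crop_w36.png

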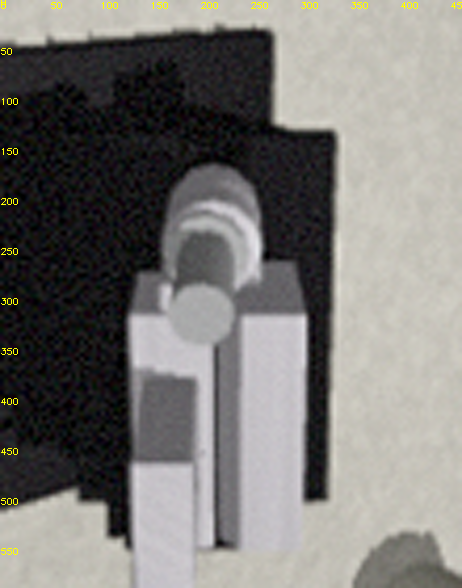

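View pics/s36c.png

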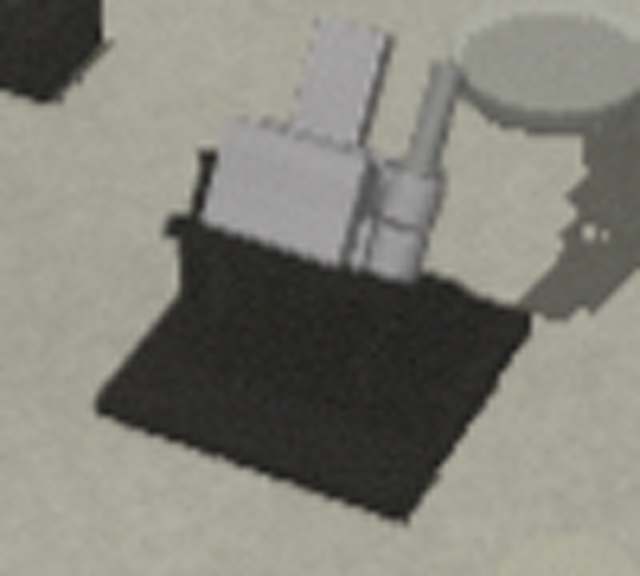

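```bash
python3 - <<'E'
from h import *
import pickle
from pinov import pinparts
o,im=pickle.load(open("pics/w36.pkl","rb"))[:2];K,W=cam("wrist",o)
b=(155,225,225,280);f=8
c1=outline(im,K,W,pinparts()[2:]+[cyl(11,38,38),cyl(11,18,18)],RF,TF+RF@[0,0,-.0245],b,f) if 0 else None
parts=[P-[0,0,.0245] for P in pinparts()[2:]]+[cyl(11,37.5,37.5),cyl(11,18,18)]
c=outline(im,K,W,parts,RF,TF,b,f);cv2.imwrite("pics/ov36.png",c)
for z in(.0795,.0825): print(z,(proj(K,W,TF+RF@[0,0,z])[0]-[200,130])*4.2)
K,W=cam("scene");o,im=pickle.load(open("pics/s36.pkl","rb"))
b=(160,215,240,285);cv2.imwrite("pics/ovs36.png",outline(im,K,W,parts,RF,TF,b,11))
E
```

```text
0.0795 [212.2425 312.6213]
0.0825 [212.2434 318.1109]
```

View pics/ov36.png

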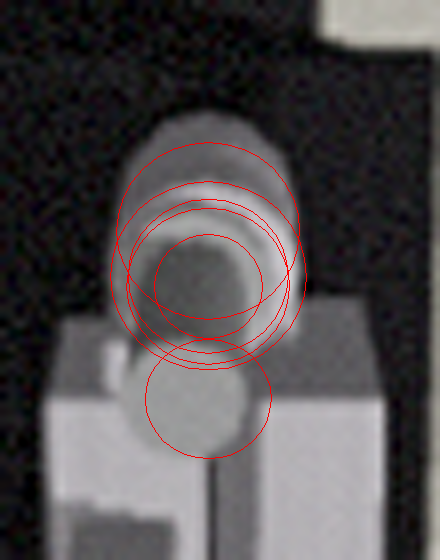

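View pics/ovs36.png

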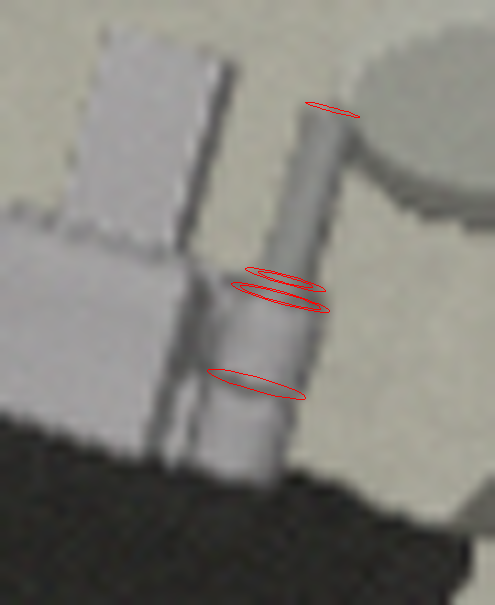

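servo_tool(
  rows=[
    [[-0.002,0,0],[0,0,0],0.04],
    [[0,0,0],[0,0,0],0.02],
    [[0,0,0],[0,0,0],0.0],
    [[0,0,0],[0,0,0],0.0],
    [[0,0,0],[0,0,0],0.0],
    [[0,0,0],[0,0,0],0.0],
    [[0,0.012,0],[0,0,0],0.0],
    [[0,0.018,0],[0,0,0],0.0],
    [[0,0.015,0],[0,0,0],0.0],
    [[0,0.006,0],[0,0,0],0.0],
    [[0,0,0],[0,0,0],0.0],
    [[0,0,0],[0,0,0],0.0],
  ],
)

```text
clock: 36.95
ee_pos: [0.5644, 0.0496, 0.1125]
tool_rot: [[0.812, 0.567, -0.137], [0.112, 0.079, 0.991], [0.573, -0.82, 0.0]]
ft_force: [-0.5, 0.4, 0.9]
opening: 0.0001
```

```bash
python3 pst.py w37; python3 crop.py w37 150,290,200,310 1.2
```

```text
36.95 tip in half [-0.0024  0.0003  0.0214] axis [ 0.0011 -0.0001  1.    ] F_half [0.1161 0.5112 0.9921] T [-0.0556  0.5501 -0.027 ] open 0.0001
f 4.2 off 200 150
```

View pics/crop_w37.png

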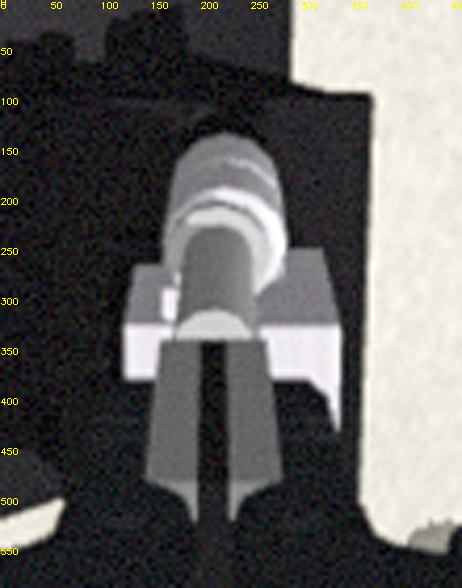

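servo_tool(
  rows=[
    [[0.0005,0.004,0],[0,0,0],0.0],
    [[0,0.004,0],[0,0,0],0.0],
    [[0,0.003,0],[0,0,0],0.0],
    [[0,0,0],[0,0,0],0.0],
    [[0,0,0],[0,0,0],0.0],
  ],
)

```text
clock: 37.42
ee_pos: [0.5713, 0.0505, 0.1038]
tool_rot: [[0.812, 0.568, -0.137], [0.112, 0.079, 0.991], [0.573, -0.819, 0.0]]
ft_force: [-0.3, 0.3, 0.1]
opening: -0.0
```

servo_tool(
  rows=[
    [[0,0.001,0],[0,0,0],0.0],
    [[0,0.001,0],[0,0,0],0.0],
  ],
)

```text
clock: 37.58
ee_pos: [0.5726, 0.0507, 0.1024]
tool_rot: [[0.811, 0.568, -0.137], [0.112, 0.079, 0.991], [0.574, -0.819, 0.0]]
ft_force: [-0.1, -0.1, -0.9]
opening: 0.0004
```

servo_tool(
  rows=[
    [[0,0.001,0],[0,0,0],0.0],
    [[0,0.0005,0],[0,0,0],0.0],
  ],
)

```text
clock: 37.75
ee_pos: [0.5734, 0.0508, 0.101]
tool_rot: [[0.811, 0.568, -0.137], [0.112, 0.079, 0.991], [0.574, -0.819, 0.0]]
ft_force: [-0.7, 0.0, -0.4]
opening: -0.0
```

```bash
python3 pst.py w38; python3 crop.py w38 150,290,200,310 1.2
```

```text
37.75 tip in half [-0.0015  0.0003  0.0069] axis [ 0.0001 -0.      1.    ] F_half [-0.7716  0.1371  0.0143] T [-0.0496  0.5526  0.011 ] open -0.0
f 4.2 off 200 150
```

View pics/crop_w38.png

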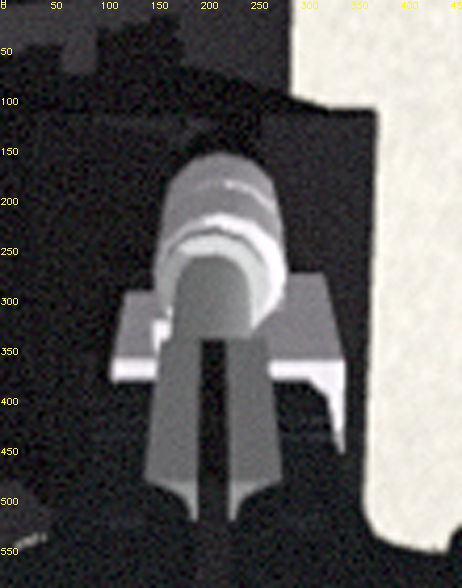

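servo_tool(
  rows=[
    [[0,0.001,0],[0,0,0],0.0],
    [[0,0.0005,0],[0,0,0],0.0],
  ],
)

```text
clock: 37.97
ee_pos: [0.5742, 0.0509, 0.0998]
tool_rot: [[0.811, 0.568, -0.137], [0.112, 0.079, 0.991], [0.574, -0.819, 0.0]]
ft_force: [-1.1, 0.5, -0.7]
opening: -0.0001
```

servo_tool(
  rows=[
    [[0,0.001,0],[0,0,0],0.0],
    [[0,0.0005,0],[0,0,0],0.0],
  ],
)

```text
clock: 38.13
ee_pos: [0.5751, 0.0511, 0.0985]
tool_rot: [[0.812, 0.568, -0.137], [0.112, 0.079, 0.991], [0.573, -0.819, 0.0]]
ft_force: [-1.0, 1.2, 0.0]
opening: -0.0001
```

servo_tool(
  rows=[
    [[0,0.0005,0],[0,0,0],0.0],
    [[0,0.0003,0],[0,0,0],0.0],
  ],
)

```text
clock: 38.3
ee_pos: [0.5755, 0.0511, 0.0979]
tool_rot: [[0.812, 0.568, -0.137], [0.112, 0.079, 0.991], [0.573, -0.819, 0.0]]
ft_force: [-0.4, -0.3, 0.5]
opening: 0.0
```

servo_tool(
  rows=[
    [[0,0.0007,0],[0,0,0],0.0],
    [[0,0.0003,0],[0,0,0],0.0],
  ],
)

```text
clock: 38.47
ee_pos: [0.5766, 0.0516, 0.0979]
tool_rot: [[0.811, 0.569, -0.138], [0.112, 0.08, 0.99], [0.575, -0.818, 0.001]]
ft_force: [-6.7, 0.8, 9.6]
opening: 0.0003
```

servo_tool(
  rows=[
    [[0,0.0007,0],[0,0,0],0.0],
    [[0,0.0003,0],[0,0,0],0.0],
  ],
)

```text
clock: 38.63
ee_pos: [0.5775, 0.0521, 0.0981]
tool_rot: [[0.81, 0.571, -0.138], [0.112, 0.081, 0.99], [0.576, -0.817, 0.001]]
ft_force: [-14.0, 1.8, 20.3]
opening: -0.0006
```

servo_tool(
  rows=[
    [[0,0.0007,0],[0,0,0],0.0],
    [[0,0.0003,0],[0,0,0],0.0],
  ],
)

```text
clock: 38.8
ee_pos: [0.5784, 0.0528, 0.0982]
tool_rot: [[0.809, 0.572, -0.139], [0.113, 0.082, 0.99], [0.578, -0.816, 0.002]]
ft_force: [-20.4, 4.3, 29.0]
opening: 0.0004
```

```bash
python3 pst.py w39; python3 crop.py w39 150,290,200,310 1.2
```

```text
38.8 tip in half [0.0014 0.0016 0.0015] axis [-0.0049 -0.0028  1.    ] F_half [ 0.5508  7.0209 35.0678] T [1.0991 0.5763 0.8203] open 0.0004
f 4.2 off 200 150
```

View pics/crop_w39.png

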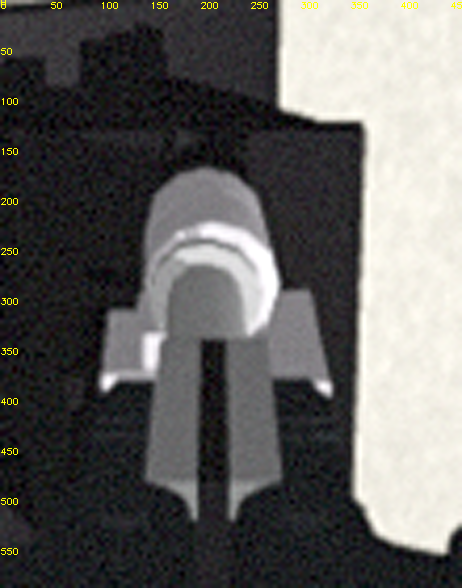

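servo_tool(
  rows=[
    [[0,-0.003,0],[0,0,0],0.0],
    [[0,-0.006,0],[0,0,0],0.0],
    [[0,-0.012,0],[0,0,0],0.0],
    [[0,-0.02,0],[0,0,0],0.0],
    [[0,-0.03,0],[0,0,0],0.03],
    [[0,-0.035,0],[0,0,0],0.06],
    [[0,-0.02,0],[0,0,0],0.085],
    [[0,0,0],[0,0,0],0.085],
    [[0,0,0],[0,0,0],0.085],
    [[0,0,0],[0,0,0],0.085],
  ],
)

```text
clock: 39.68
ee_pos: [0.5056, 0.0414, 0.1981]
tool_rot: [[0.812, 0.568, -0.137], [0.112, 0.079, 0.991], [0.573, -0.819, 0.0]]
ft_force: [-0.5, 0.1, -1.3]
opening: 0.072
```

```bash
python3 pst.py w40; python3 crop.py w40 130,270,200,310 1.1; python3 -c "
from h import *
save('scene','s40');save('top','t40')
for n in ('pin_long','half_loose','pin_mid','pin_short'): print(n,[(round(q['confidence'],2),q['at']) for q in trace(n,'scene')])"
```

```text
39.6833 tip in half [-0.0019  0.0002  0.1256] axis [0.0005 0.0001 1.    ] F_half [-1.1804  0.1319 -0.8117] T [-0.1176  0.5249  0.0663] open 0.072
f 4.2 off 200 130
pin_long []
half_loose [(0.79, [178.2, 255.7])]
pin_mid [(0.61, [188.2, 247.7]), (0.44, [145.0, 188.2])]
pin_short []
```

View pics/crop_w40.png

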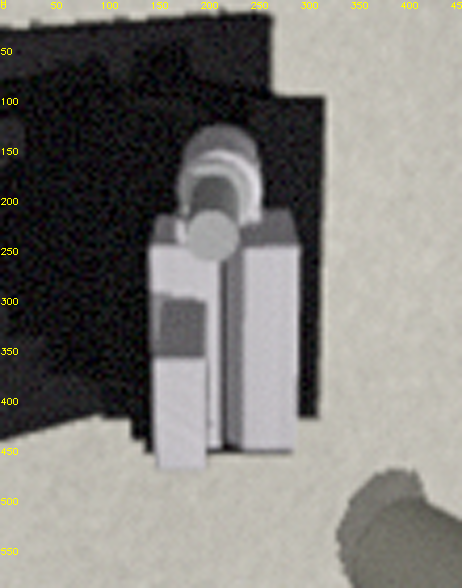

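View pics/s40.png

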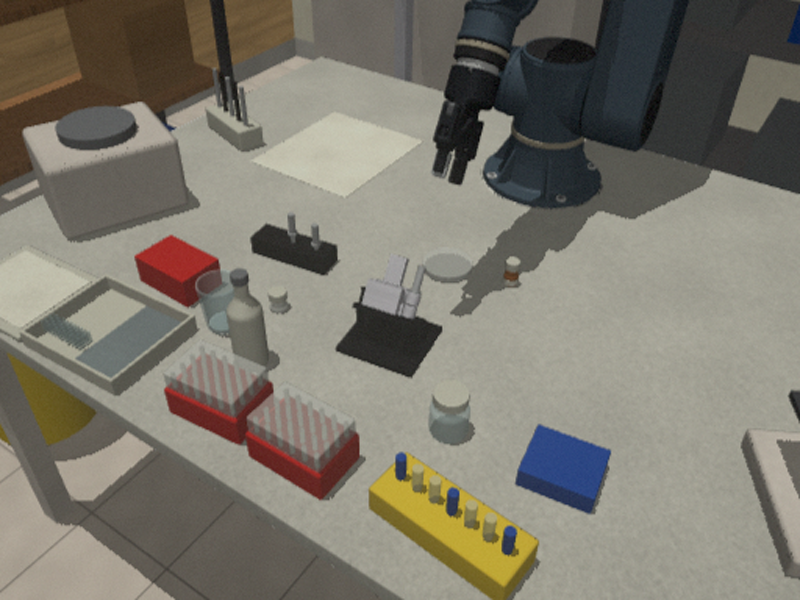

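```bash
python3 -c "
from h import *
print(hand_in())"
```

```text
the job is handed in; nothing more can be done
None
```

The mould is hinged together again, and I handed the job in at about 40 s. The loose half is down in the cradle against the fixed half and released. The longest pin is through both knuckles. The two shorter pins are still in the rack.

**Seating checks**
- **Loose half:** setting it down ended on a firm stop of about 18 N. Its depth then agreed with home to about 1 mm, and the last picture shows both block tops level.
- **Pin:** it met the bung at 6–7 N and then stopped hard at 27 N. After release I pressed on its top with the shut fingers. The force rose to 35 N and the pin did not move any further, so the collar is on the upper knuckle.
- **Surroundings:** the last scene picture shows the labware where it stood at the start and the gripper touching nothing.

**What disagreed or failed**
- **Fingertips:** they really sit about 35 mm behind the stated TCP. My first grasp at the pin therefore closed on air, disturbing nothing, and I corrected for it on the second. The grip on the tab was also only at its upper edge, so the half sagged 2.7 degrees in the grip; I compensated for that before lowering it.
- **Pin angle:** in the pictures the pin leans about 2 degrees downhill within the play of the bore.
- **Measured height of the loose half:** one camera fit put it 3 mm too low. I took that as depth error, because it cannot sit below the cradle floor.
- **Final trace in the scene camera:** it did not report the long pin or the short one by name, so I judged both by eye in the picture.

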